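Pack the sawn mineral slabs into their loan cases

TASK

Pack the two loan cases: take the mineral slabs off the pile from the top, one at a time and without dragging along the slabs beneath, and lay each flat on the floor of the case of its colour (green malachite in the green case, red-brown jasper in the orange case), none on top of another. Lay one white drier canister flat on the floor of each case too, then close both lids and press them down until they are fully shut. Leave the other specimens and the hand lens where they are.

Things in the scene. Friction and masses are not known exactly. Their poses are not given: they have to be found in the camera images.
- malachite_1: green dark-banded malachite slab, a flat sawn and polished plate 90 x 50 x 12 mm, about 135 g, of the lower layer of the pile, always there, flat on the pad. Origin at its centre; x along the 90 mm length, y along its width, z along the thickness; either face may be up. Belongs in case_green.
- jasper_1: red-brown cream-banded jasper slab, a flat sawn and polished plate 90 x 50 x 12 mm, about 135 g, of the lower layer of the pile, always there, flat on the pad. Origin at its centre; x along the 90 mm length, y along its width, z along the thickness; either face may be up. Belongs in case_orange.
- malachite_2: green dark-banded malachite slab, a flat sawn and polished plate 90 x 30 x 12 mm, about 80 g, of the upper layer of the pile: lies across both lower slabs (None from the start: not there today). Origin at its centre; x along the 90 mm length, y along its width, z along the thickness; either face may be up. Belongs in case_green.
- jasper_2: red-brown cream-banded jasper slab, a flat sawn and polished plate 90 x 30 x 12 mm, about 80 g, of the upper layer of the pile: lies across both lower slabs (None from the start: not there today). Origin at its centre; x along the 90 mm length, y along its width, z along the thickness; either face may be up. Belongs in case_orange.
- case_green: green plastic specimen case, fixed to the table: open tray 122 (x) x 212 (y) x 26 mm high, walls and floor 6 mm thick, no dividers, so the well is 110 x 200 mm and its floor 6 mm above the origin. Origin at the centre of the underside, z up; its lid is hinged along the +x rim (away from the robot). For malachite slabs and one drier.
- lid_green (a joint): hinge angle of the lid of the green case, rad: 0 fully shut, about 1.6 standing open, at most 1.9. A 122 x 212 x 4 mm flat plate of the case's colour, without a handle. The hinge is stiff (0.4 N m, so some 4 N at the edge away from the hinge): the lid stays wherever it is left and has to be pushed over from behind (its outer face) and pressed all the way down.
- lid_green_hinge (a point): middle of the hinge line of the green case's lid, 61 mm along the case's +x and 26 mm above its origin; the hinge line runs along the case's y. The lid is 4 mm thick and its inner face passes through this line.
- lid_green_front (a point): point on the outer face of the green case's lid, in the middle of its 212 mm width, 110 mm from the hinge line (12 mm in from the free edge). Press here.
- case_orange: orange plastic specimen case, fixed to the table: open tray 122 (x) x 212 (y) x 26 mm high, walls and floor 6 mm thick, no dividers, so the well is 110 x 200 mm and its floor 6 mm above the origin. Origin at the centre of the underside, z up; its lid is hinged along the +x rim (away from the robot). For jasper slabs and one drier.
- lid_orange (a joint): hinge angle of the lid of the orange case, rad: 0 fully shut, about 1.6 standing open, at most 1.9. A 122 x 212 x 4 mm flat plate of the case's colour, without a handle. The hinge is stiff (0.4 N m, so some 4 N at the edge away from the hinge): the lid stays wherever it is left and has to be pushed over from behind (its outer face) and pressed all the way down.
- lid_orange_hinge (a point): middle of the hinge line of the orange case's lid, 61 mm along the case's +x and 26 mm above its origin; the hinge line runs along the case's y. The lid is 4 mm thick and its inner face passes through this line.
- lid_orange_front (a point): point on the outer face of the orange case's lid, in the middle of its 212 mm width, 110 mm from the hinge line (12 mm in from the free edge). Press here.
- drier_1: drier, a white desiccant canister with a blue band and cap disc: upright disc of 30 mm diameter, 14 mm high, 30 g; origin at its centre. The two driers are alike.
- drier_2: drier, a white desiccant canister with a blue band and cap disc: upright disc of 30 mm diameter, 14 mm high, 30 g; origin at its centre. The two driers are alike.
- pad: grey pad, fixed, 140 (x) x 170 (y) x 4 mm, on which the pile lies: two wide slabs side by side with a gap of about 34 mm, and one or two narrow slabs bridging them, about 30 mm apart. Origin at the centre of its underside.
- pyrite: bystander: brassy lump of pyrite, about 60 x 45 x 50 mm, origin under its centre
- black_mineral: bystander: black mineral lump, about 54 x 40 x 45 mm, origin under its centre
- magnifier: bystander: hand lens lying flat, 130 mm long along x, 52 mm across, 9 mm high
Not all that is in view belongs to the job. What is shaped like the case_green but turquoise is not meant.

How it is judged:
At the end, for the whole second after the job is handed in: Each slab present lies flat (0.1 rad), at rest, on the floor of the case of its colour (centre in the well, under 14.5 mm above the case's underside); each case has one drier flat on its floor (centre under 15.5 mm); both lids shut within 0.025 rad (x of malachite_1 in the frame of case_green between -0.055 and 0.055 m and y of malachite_1 in the frame of case_green between -0.1 and 0.1 m and z of each of malachite_1, malachite_2 in the frame of case_green below 0.0145 m and angle between the z axis of each of malachite_1, malachite_2 and the z axis of case_green, either way round below 0.1 rad and linear speed of each of malachite_1, jasper_1, malachite_2, jasper_2 below 0.03 m/s and x of jasper_1 in the frame of case_orange between -0.055 and 0.055 m and y of jasper_1 in the frame of case_orange between -0.1 and 0.1 m and z of each of jasper_1, jasper_2 in the frame of case_orange below 0.0145 m and angle between the z axis of each of jasper_1, jasper_2 and the z axis of case_orange, either way round below 0.1 rad and x of malachite_2 in the frame of case_green between -0.055 and 0.055 m and y of malachite_2 in the frame of case_green between -0.1 and 0.1 m and x of jasper_2 in the frame of case_orange between -0.055 and 0.055 m and y of jasper_2 in the frame of case_orange between -0.1 and 0.1 m and ((x of drier_1 in the frame of case_green between -0.055 and 0.055 m and y of drier_1 in the frame of case_green between -0.1 and 0.1 m and z of drier_1 in the frame of case_green below 0.0155 m and angle between the z axis of drier_1 and the z axis of case_green, either way round below 0.1 rad and linear speed of each of drier_1, drier_2 below 0.03 m/s and x of drier_2 in the frame of case_orange between -0.055 and 0.055 m and y of drier_2 in the frame of case_orange between -0.1 and 0.1 m and z of drier_2 in the frame of case_orange below 0.0155 m and angle between the z axis of drier_2 and the z axis of case_orange, either way round below 0.1 rad) or (x of drier_2 in the frame of case_green between -0.055 and 0.055 m and y of drier_2 in the frame of case_green between -0.1 and 0.1 m and z of drier_2 in the frame of case_green below 0.0155 m and angle between the z axis of drier_2 and the z axis of case_green, either way round below 0.1 rad and linear speed of each of drier_2, drier_1 below 0.03 m/s and x of drier_1 in the frame of case_orange between -0.055 and 0.055 m and y of drier_1 in the frame of case_orange between -0.1 and 0.1 m and z of drier_1 in the frame of case_orange below 0.0155 m and angle between the z axis of drier_1 and the z axis of case_orange, either way round below 0.1 rad)) and value of joint each of lid_green, lid_orange below 0.025 rad); the robot touches nothing.
It fails at once if a lower slab carried or dragged more than 3 cm from its place in the pile with an upper slab still touching it, by fingers on either ((distance of malachite_1 from where it was at the start of the episode between 0.03 and 0.11 m and (contact force between malachite_1 and malachite_2 above 0.05 N or contact force between malachite_1 and jasper_2 above 0.05 N) and (contact force between the fingers and malachite_1 above 0.5 N or contact force between the fingers and malachite_2 above 0.5 N or contact force between the fingers and jasper_2 above 0.5 N)) or (distance of jasper_1 from where it was at the start of the episode between 0.03 and 0.11 m and (contact force between jasper_1 and malachite_2 above 0.05 N or contact force between jasper_1 and jasper_2 above 0.05 N) and (contact force between the fingers and jasper_1 above 0.5 N or contact force between the fingers and malachite_2 above 0.5 N or contact force between the fingers and jasper_2 above 0.5 N))).
It fails at once if the pyrite, the black mineral or the hand lens pushed more than 4 cm from its place (distance of any of pyrite, black_mineral, magnifier from where it was at the start of the episode above 0.04 m).
Of malachite_2, jasper_2 only 1 to 2 are there at a start; the rules pass over those that are not, and their reading is None.
At some moment in a run one of drier_1, drier_2 may be knocked a few centimetres aside while the robot is not near it.
Once in a run the grip may slacken for a moment while it holds something.
It also fails if it takes over 210 s, if anything falls off the work surface, if the arm or the gripper's body presses on something with over 40 N, if the wrist force passes 120 N, or if a joint passes its speed limit or range.

ROBOT

A 6-joint arm with a two-finger parallel gripper is mounted at the origin on the work surface. World frame = base frame: x ahead of the robot, y to its left, z up, the work surface at z = 0. Lengths are in m, angles in rad, forces in N, time in s.
With the tool pointing down it reaches from about 0.3 to 0.85 m from the base axis. Payload 5.4 kg.
Tool frame: the origin (TCP) lies between the finger pads; the fingertips stand 11 mm ahead of it and the grasp point (between the pads) lies 8 mm behind it (arm.tips_ahead is the distance from the TCP to the fingertips, in m); z points along the fingers, y is the line along which they close (so a half turn about z gives the same grasp; the last joint's range is limited). The gripper opens to 85 mm and grips with 20 to 120 N. Pads are 22 mm wide; open, the fingers measure 114 mm over their backs; the gripper's body (76 mm by 85 mm) begins 54 mm behind the grasp point. The pads swing forward as they close: fully open they stand 13 mm farther back than shut.
Start: joints at [-1.337, 0.158, 1.597, -0, 1.386, -0.21], TCP at [0.247, -0.519, 0.242] pointing down, gripper open.
Joint ranges: [-2.91, 2.91], [-0.94, 2.29], [0.18, 2.7], [-1.29, 4.43], [0.17, 2.64], [-3, 3]. Speed limits (rad/s): [2.57, 2.57, 3.14, 3.14, 3.14, 3.14].

INTERFACE

Orientations are given as [roll, pitch, yaw] about the fixed x, y, z axes, in that order (R = Rz(yaw) Ry(pitch) Rx(roll)).
In Python, from rig import arm gives the robot as it stands. The module is installed in compiled form; this text tells all that it offers.
- The arm moves only by the tool apply_moves, never from a script. Its arguments are lists of equal length, an entry for each row: "offset": the shift along the tool's x, y, z in m, a list of three; "yaw": the turn about the tool's z in rad. In form: {"offset": [[tx, ty, tz], ...], "yaw": [yaw, ...]}. A call has exactly 10 rows; each row is the pose to reach, as a shift and turn from the pose commanded when the call began, along the tool's axes at that moment; what a row does not reach only later rows make up. A row lasts 1/12 s, in which the tool goes at most 41.7 mm and 7.16 degrees, less where a joint would pass 70% of its speed; a pose out of reach is approached as far as the arm can. A call with a gripper value outside its range is refused whole. "hand" is the closure, from 0 (fully open) to 1 (shut), set as the call begins (left out, the last holds). The fingers move at their own pace and stop on an object; "newtons" is the grip in N (left out, the last holds). Time passes only in rows, so rows that repeat a pose let the fingers close, or fill a call up. It gives the time, the measured TCP pose, the force, the opening and the grip force at its end, in the units of the state.
- arm.get_obs(): the state, without advancing time (a new reading comes with each control period).
- arm.get_image(name): name is "scene" or "top"; returns a dict with "image" (384x512x3 uint8, red, green, blue), "range_z" (384x512 float32, m along the optical axis (not along the pixel's ray), 0 where there is no reading), "camera_matrix" (3x3 intrinsics, pixels), "eye" and "orientation" of the camera in the world. Camera axes: x right, y up, looking along -z (the intrinsics and any distortion apply to the point x, -y, -z); pixel columns grow to the right and rows downward; lengths in m; the calibration is good to about 2 mm. A picture is of the moment at which its call begins.
- arm.close_job(): hands the job in; it is judged then, once.
The state is a dict: "t": time; "joint_positions": joint angles; "joint_velocities": joint speeds; "effort": joint torques, N m; "tcp_pos": TCP position; "tcp_rot": TCP orientation; "contact_force": force on the tool from outside, world axes, zero at the start; "torque": the same for the moment, N m; "opening": finger opening in m; "grip_force": force on a finger pad.
Only numpy, scipy, OpenCV 4.12 (cv2) and the standard library are available. Lean on these libraries where they do the work, as an engineer would, in place of code of your own. Each camera call takes 0.05 s, during which the arm holds its last target. There are 200 camera calls.

## Working session

There is one attempt and no reset: what is moved stays moved. The work goes in short steps, Python scripts to look and compute and a tool call to move; the robot and the scene stay as the last step left them, time stands still between calls to the robot, and variables do not carry over. Pictures are saved under pics/ and viewed, at most 14 in all, crops included, and the job is handed in when it is done.

Besides the shell and the picture viewer there is one more tool, called after "Request:" by a JSON object that holds its "method" and its "body", one argument or row to a line. apply_moves: Moves the arm, as the interface text tells. Its arguments: {"type":"object","properties":{"offset":{"type":"array","items":{"type":"array","items":{"type":"number"}}},"yaw":{"type":"array","items":{"type":"number"}},"hand":{"type":"number"},"newtons":{"type":"number"}},"required":["offset","yaw"]}

```bash
mkdir -p pics; cat > h.py <<'E'
import numpy as np, cv2
from rig import arm
from scipy.spatial.transform import Rotation as R
def rot(o):
    o=np.array(o,float)
    if o.shape==(3,3): return o
    if o.size==4: return R.from_quat(o).as_matrix()
    return R.from_euler('xyz',o).as_matrix()
def cloud(d):
    K=np.array(d["camera_matrix"]);z=d["range_z"];v,u=np.mgrid[:z.shape[0],:z.shape[1]]
    p=np.stack([(u-K[0,2])/K[0,0]*z,-(v-K[1,2])/K[1,1]*z,-z],-1)
    return p@rot(d["orientation"]).T+np.array(d["eye"])
def save(d,n,crop=None,s=1):
    im=d["image"][...,::-1]
    if crop: im=im[crop[1]:crop[3],crop[0]:crop[2]]
    cv2.imwrite("pics/"+n,cv2.resize(im,None,fx=s,fy=s,interpolation=cv2.INTER_CUBIC))
E
python3 - <<'E'
from h import *
print(arm.get_obs())
for n in("top","scene"):
    d=arm.get_image(n);save(d,n+"0.png",None,1.5);np.save(n+"0.npy",d,allow_pickle=True)
    print({k:v for k,v in d.items() if k not in("image","range_z")})
E
```

```text
{'t': 0.0, 'joint_positions': array([-1.33710505e+00,  1.59085958e-01,  1.59824818e+00, -1.75999441e-05,
        1.38621416e+00, -2.10134047e-01]), 'joint_velocities': array([ 0.00110388,  0.00050614, -0.00061952,  0.00101053, -0.00014172,
        0.00119958]), 'effort': array([ 9.66868683e-04, -3.96007669e+01, -3.31425548e+01, -1.36092817e-04,
        8.41256347e-03,  1.61566129e-05]), 'tcp_pos': array([ 0.2467216 , -0.51872154,  0.24128817]), 'tcp_rot': array([-3.13967642e+00, -3.91015475e-04,  4.43828199e-01]), 'contact_force': array([-0.18856308,  0.11123489, -0.45317846]), 'torque': array([ 0.03896319, -0.050533  , -0.02686293]), 'grip_force': 0.0, 'opening': 0.08546709136353704}
{'camera_matrix': array([[364.60271596,   0.        , 254.90245988],
       [  0.        , 364.60271596, 194.0224859 ],
       [  0.        ,   0.        ,   1.        ]]), 'eye': array([ 0.33776967, -0.00812362,  1.0789276 ]), 'orientation': array([ 1.58574401e-01, -6.03672543e-04, -1.56261870e+00])}
{'camera_matrix': array([[439.22046916,   0.        , 252.76846988],
       [  0.        , 439.22046916, 191.86064746],
       [  0.        ,   0.        ,   1.        ]]), 'eye': array([ 1.38388893, -0.02998549,  1.30889204]), 'orientation': array([0.62399626, 0.01192001, 1.54065536])}
```

View pics/top0.png

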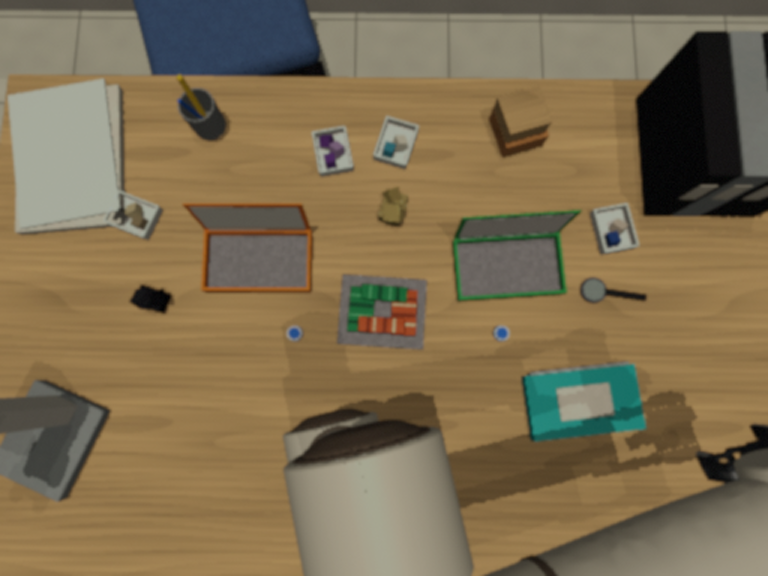

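View pics/scene0.png

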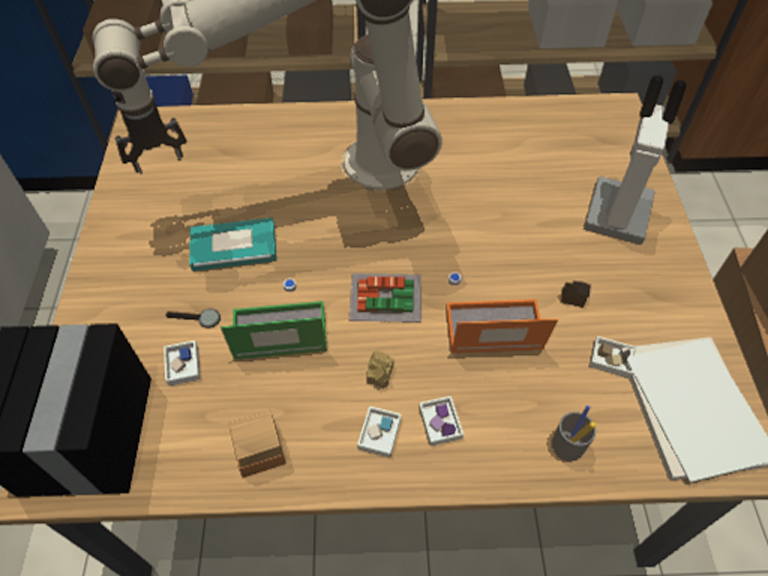

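The top view (×1.5) shows the orange case at (258,260), the green case at (510,265), the pile on the pad at (383,312) and driers at (294,333) and (502,333). The turquoise closed box at (585,400) isn't meant: it is closed and not green, so the open green tray is case_green. I'll measure these and confirm with one crop.

```bash
cat >> h.py <<'E'
def masks(im):
    hsv=cv2.cvtColor(im,cv2.COLOR_RGB2HSV).astype(int);h,s,v=hsv[...,0],hsv[...,1],hsv[...,2]
    return dict(green=(h>48)&(h<78)&(s>110)&(v>30),turq=(h>=80)&(h<95)&(s>120),red=(h<9)&(s>120)&(v>60),orange=(h>=6)&(h<13)&(s>180),blue=(h>100)&(h<118)&(s>140)&(v>100))
def rect(P): # minAreaRect in world xy
    c,(w,l),a=cv2.minAreaRect((P[:,:2]*1000).astype(np.float32)); return np.round(c,1),round(w,1),round(l,1),round(a,1)
E
python3 - <<'E'
from h import *
for n in("top","scene"):
    d=np.load(n+"0.npy",allow_pickle=True).item();P=cloud(d);M=masks(d["image"])
    z=P[...,2];print(n,"table z",np.median(z[(abs(P[...,0]-.5)<.2)&(abs(P[...,1])<.5)]))
    for k in M:
        m=M[k]&(P[...,0]>.1)&(P[...,0]<.9)&(abs(P[...,1])<.6)
        N,L,S,C=cv2.connectedComponentsWithStats(m.astype(np.uint8))
        for i in range(1,N):
            if S[i,4]>25:
                q=P[L==i];print(k,S[i],np.round(C[i]),rect(q),"z",np.round(np.percentile(q[:,2],[5,50,95]),4))
d=np.load("top0.npy",allow_pickle=True).item();save(d,"crop1.png",(120,130,390,240),2.9)
E
```

```text
top table z 0.0005123778952145219
green [302 145  75  55 463] [339. 175.] (array([ 519.3, -164. ]), 190.9, 438.8, 25.9) z [0.0207 0.025  0.0881]
green [232 190  39  31 558] [247. 200.] (array([428.8,   7.8]), 107.7, 178.8, 85.1) z [0.0127 0.023  0.0296]
turq [256  96   7   8  37] [259.  99.] (array([802.3, -18.7]), 15.0, 23.1, 72.5) z [0.0186 0.0228 0.0264]
turq [ 349  244   81   50 2316] [388. 268.] (array([ 289.1, -254.1]), 127.1, 485.1, 3.5) z [0.0257 0.0291 0.0322]
red [272 193   6   9  37] [275. 197.] (array([500.6, -67.1]), 15.0, 23.6, 81.2) z [0.0104 0.0144 0.0172]
red [251 205  27  17 197] [264. 212.] (array([419.4, -15.6]), 67.1, 149.6, 60.6) z [0.0111 0.017  0.029 ]
red [242 212   6  10  37] [245. 217.] (array([439.2,  23.6]), 26.9, 14.0, 7.8) z [0.0246 0.0267 0.0296]
red [264 218  13   6  40] [270. 221.] (array([429.1, -52.4]), 35.4, 13.1, 86.0) z [0.0129 0.0158 0.0285]
orange [138 153  51   4  81] [161. 155.] (array([621.8, 272.2]), 158.4, 13.4, 85.7) z [0.0219 0.0245 0.0278]
orange [272 194   5   8  36] [274. 198.] (array([498.1, -63.8]), 12.0, 20.9, 89.9) z [0.0122 0.01
[... 1068 characters left out ...]
 -62.5]), 18.1, 27.9, 88.2) z [0.0102 0.0167 0.0219]
orange [239 185  21  13 152] [248. 191.] (array([453.1, -31.2]), 73.0, 49.7, 87.1) z [0.0137 0.0216 0.0329]
orange [261 185   8   7  44] [265. 188.] (array([445.2,  25.5]), 25.3, 25.8, 87.8) z [0.0201 0.0285 0.0331]
orange [239 200   5   7  32] [241. 203.] (array([499.3, -60.7]), 14.5, 28.0, 89.2) z [0.0118 0.0176 0.0221]
orange [298 200  65  32 253] [327. 207.] (array([574.2, 242.9]), 210.9, 138.3, 88.5) z [0.0109 0.0242 0.1431]
orange [325 215  28   3  35] [339. 216.] (array([642. , 249.7]), 4.7, 88.0, 1.8) z [0.1213 0.1364 0.1441]
orange [314 217  48  14 113] [336. 226.] (array([635.6, 260.7]), 13.5, 154.6, 1.6) z [0.0333 0.0445 0.1252]
```

View pics/crop1.png

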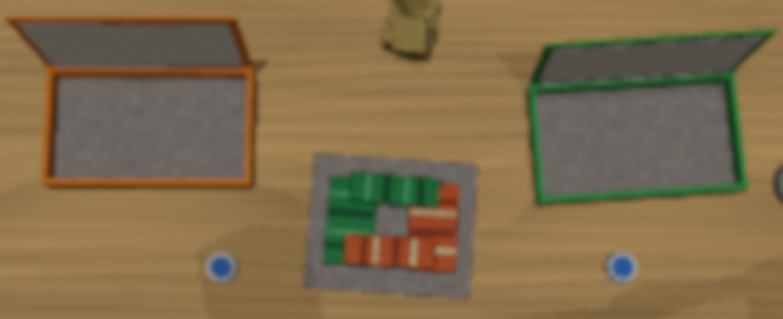

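The crop shows malachite_2 (395,188) and jasper_2 (390,250) bridging malachite_1 (350,220, left) and jasper_1 (434,227, right). The green open tray at (640,140) is clearly case_green. Next: ray casts.

```bash
cat >> h.py <<'E'
def ray(d,uv,z):
    K=np.array(d["camera_matrix"]);uv=np.atleast_2d(np.array(uv,float));e=np.array(d["eye"])
    r=np.stack([(uv[:,0]-K[0,2])/K[0,0],-(uv[:,1]-K[1,2])/K[1,1],-np.ones(len(uv))],-1)@rot(d["orientation"]).T
    return e+r*((z-e[2])/r[:,2])[:,None]
E
python3 - <<'E'
from h import *
T=np.load("top0.npy",allow_pickle=True).item();S=np.load("scene0.npy",allow_pickle=True).item()
def c(p):return (np.array(p,float)+.0)/2.9+[120,130]-.33
def show(n,p,z):
    w=ray(T,c(p),z)[:,:2]; print(n,"ctr",np.round(w.mean(0)*1000),"edges",np.round(np.linalg.norm(np.roll(w,-1,0)-w,axis=1)*1000),"ang of edge0",round(np.degrees(np.arctan2(*(w[1]-w[0])[::-1])),1), "edge1",round(np.degrees(np.arctan2(*(w[2]-w[1])[::-1])),1))
show("orange",[(47,67),(253,67),(253,187),(42,187)],.026)
show("green",[(528,83),(737,75),(747,187),(540,203)],.026)
show("pad",[(315,153),(477,163),(469,298),(303,287)],.004)
show("m2",[(350,172),(439,178),(438,206),(349,200)],.028)
show("j2",[(345,233),(434,239),(433,268),(344,263)],.028)
show("m1",[(328,176),(378,179),(374,268),(324,265)],.016)
show("j1",[(411,181),(461,184),(457,273),(407,270)],.016)
for n,d in(("T",T),("S",S)):
    m=masks(d["image"])["blue"].astype(np.uint8);N,L,s,C=cv2.connectedComponentsWithStats(m)
    for i in range(1,N):
        if s[i,4]>8:
            w=ray(d,C[i],.014)[0]
            if .3<w[0]<.6 and abs(w[1])<.4: print(n,"drier",s[i],np.round(w*1000))
# saturated-colour cloud of the upper slabs by height, two cams
for n,d in(("T",T),("S",S)):
    P=cloud(d);M=masks(d["image"]);
    for k in("green","red"):
        m=(M[k]|(M["orange"] if k=="red" else False))&(P[...,2]>.02)&(abs(P[...,0]-.47)<.07)&(abs(P[...,1]+.01)<.085)
        v,u=np.nonzero(m);w=ray(d,np.c_[u,v],.028);print(n,k,rect(w))
for p in [(12,20),(237,20),(547,46),(772,32)]: print(np.round(cloud(T)[int(p[1]/2.9+130),int(p[0]/2.9+120)]*1000))
E
```

```text
orange ctr [566. 241.] edges [212. 125. 213. 125.] ang of edge0 -89.5 edge1 -178.3
green ctr [ 560. -257.] edges [215. 116. 210. 125.] ang of edge0 -87.3 edge1 -177.5
pad ctr [470.  -6.] edges [168. 139. 169. 139.] ang of edge0 -93.1 edge1 176.4
m2 ctr [503.  -9.] edges [90. 29. 90. 29.] ang of edge0 -93.4 edge1 178.1
j2 ctr [441.  -5.] edges [89. 29. 89. 30.] ang of edge0 -93.4 edge1 178.1
m1 ctr [471.  34.] edges [51. 91. 50. 91.] ang of edge0 -93.0 edge1 178.1
j1 ctr [467. -50.] edges [51. 91. 50. 91.] ang of edge0 -93.0 edge1 177.3
T drier [332 219   5   6  22] [ 428. -240.   14.]
T drier [194 220   5   5  21] [424. 164.  14.]
S drier [301 183   5   4  15] [425. 168.  14.]
S drier [191 187   5   4  17] [ 428. -236.   14.]
T green (array([502.9,  -3.4]), 29.5, 96.3, 0.5)
T red (array([445.8,  -7.9]), 92.1, 40.7, 87.6)
S green (array([485.7,   4.3]), 106.2, 74.0, 86.7)
S red (array([454.7, -24.4]), 67.4, 131.0, 30.2)
[639. 341. 149.]
[689. 160.   1.]
[ 620. -147.  145.]
[ 632. -353.  148.]
```

```bash
cat > plan.py <<'E'
import sys,json
from h import *
# usage: plan.py x,y,z,yawdeg [more waypoints]; mm & deg; starts from measured pose or first arg "from:x,y,z,yaw"
o=arm.get_obs();p=o["tcp_pos"]*1000;y=np.degrees(o["tcp_rot"][2]);a=sys.argv[1:]
print("t",round(o["t"],2),"tcp",np.round(p,1),"yaw",round(y,2),"open",round(o["opening"]*1000,1),"grip",round(o["grip_force"],1),"F",np.round(o["contact_force"],1),"q6",round(o["joint_positions"][5],2))
if a and a[0].startswith("from:"): v=list(map(float,a.pop(0)[5:].split(",")));p,y=np.array(v[:3]),v[3]
for w in a:
    v=list(map(float,w.split(",")));q=np.array(v[:3]);c,s=np.cos(np.radians(y)),np.sin(np.radians(y));d=q-p
    dy=(v[3]-y+180)%360-180
    print(w,"-> offset",[round((d[0]*c+d[1]*s)/1000,4),round((d[0]*s-d[1]*c)/1000,4),round(-d[2]/1000,4)],"yaw",round(-np.radians(dy),4),"dist",round(np.linalg.norm(d)),"rows",round(max(np.linalg.norm(d)/41.7,abs(dy)/7.16),1))
    p,y=q,v[3]
E
python3 -c "
from rig import arm;print(arm.tips_ahead)"
python3 plan.py 503,-7,140,86.6
```

```text
0.011
t 0.1 tcp [ 246.7 -518.8  241.4] yaw 25.43 open 85.2 grip 0.0 F [ 0.1 -0.1  0.2] q6 -0.21
503,-7,140,86.6 -> offset [np.float64(0.4512), np.float64(-0.3522), np.float64(0.1014)] yaw -1.0677 dist 581 rows 13.9
```

Request:
{"method": "apply_moves", "body": {
  "offset": [
    [0.31,-0.24,0],
    [0.31,-0.24,0],
    [0.31,-0.24,0],
    [0.31,-0.24,0],
    [0.31,-0.24,0],
    [0.31,-0.24,0],
    [0.31,-0.24,0],
    [0.31,-0.24,0],
    [0.31,-0.24,0],
    [0.31,-0.24,0]
  ],
  "yaw": [-1.068,-1.068,-1.068,-1.068,-1.068,-1.068,-1.068,-1.068,-1.068,-1.068],
  "hand": 0.5,
  "newtons": 40
}}

```text
t: 0.93
tcp_pos: [0.4248, -0.1652, 0.242]
tcp_rot: [3.141, -0.002, 1.518]
contact_force: [0.0, -0.4, -0.9]
opening: 0.0427
grip_force: 0.0
```

```bash
python3 plan.py 503,-7,70,86.6
```

```text
t 0.93 tcp [ 424.8 -165.2  242. ] yaw 86.99 open 42.7 grip 0.0 F [ 0.  -0.4 -0.9] q6 -0.59
503,-7,70,86.6 -> offset [np.float64(0.1621), np.float64(0.0698), np.float64(0.172)] yaw 0.0068 dist 246 rows 5.9
```

Request:
{"method": "apply_moves", "body": {
  "offset": [
    [0.162,0.07,0.08],
    [0.162,0.07,0.172],
    [0.162,0.07,0.172],
    [0.162,0.07,0.172],
    [0.162,0.07,0.172],
    [0.162,0.07,0.172],
    [0.162,0.07,0.172],
    [0.162,0.07,0.172],
    [0.162,0.07,0.172],
    [0.162,0.07,0.172]
  ],
  "yaw": [0,0,0,0,0,0,0,0,0,0]
}}

```text
t: 1.77
tcp_pos: [0.5044, -0.013, 0.0721]
tcp_rot: [3.138, 0.001, 1.511]
contact_force: [0.2, -0.0, 0.2]
opening: 0.0426
grip_force: 0.0
```

```bash
python3 plan.py 503,-7,25,86.6; python3 - <<'E'
from h import *
d=arm.get_image("scene");save(d,"s1.png",(205,130,305,220),6)
E
```

```text
t 1.77 tcp [504.4 -13.   72.1] yaw 86.56 open 42.6 grip 0.0 F [ 0.2 -0.   0.2] q6 -0.21
503,-7,25,86.6 -> offset [np.float64(0.0059), np.float64(-0.0018), np.float64(0.0471)] yaw -0.0006 dist 48 rows 1.1
```

View pics/s1.png

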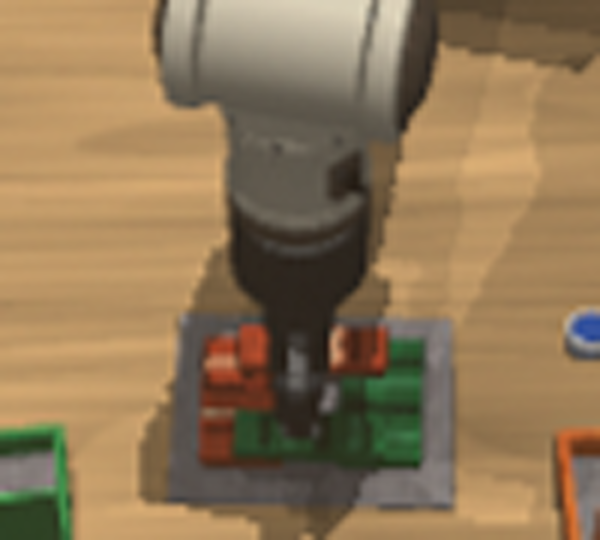

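Request:
{"method": "apply_moves", "body": {
  "offset": [
    [0.006,-0.001,0.02],
    [0.006,-0.001,0.035],
    [0.006,-0.001,0.047],
    [0.006,-0.001,0.047],
    [0.006,-0.001,0.047],
    [0.006,-0.001,0.047],
    [0.006,-0.001,0.047],
    [0.006,-0.001,0.047],
    [0.006,-0.001,0.047],
    [0.006,-0.001,0.047]
  ],
  "yaw": [0,0,0,0,0,0,0,0,0,0]
}}

```text
t: 2.65
tcp_pos: [0.5029, -0.0059, 0.0237]
tcp_rot: [3.141, 0.0, 1.512]
contact_force: [-0.6, -0.0, -0.1]
opening: 0.0424
grip_force: 0.0
```

Request:
{"method": "apply_moves", "body": {
  "offset": [
    [0,0,0],
    [0,0,0],
    [0,0,0],
    [0,0,0],
    [0,0,0],
    [0,0,0],
    [0,0,-0.005],
    [0,0,-0.01],
    [0,0,-0.02],
    [0,0,-0.03]
  ],
  "yaw": [0,0,0,0,0,0,0,0,0,0],
  "hand": 1,
  "newtons": 60
}}

```text
t: 3.48
tcp_pos: [0.5021, -0.0056, 0.0538]
tcp_rot: [-3.141, -0.0, 1.512]
contact_force: [0.5, -0.2, -1.6]
opening: 0.0284
grip_force: 59.2
```

```bash
python3 plan.py 503,-7,200,86.6; python3 - <<'E'
from h import *
d=arm.get_image("scene");save(d,"s2.png",(205,130,305,220),6)
E
```

```text
t 3.48 tcp [502.1  -5.6  53.8] yaw 86.62 open 28.4 grip 59.2 F [ 0.5 -0.2 -1.6] q6 -0.19
503,-7,200,86.6 -> offset [np.float64(-0.0013), np.float64(0.001), np.float64(-0.1462)] yaw 0.0004 dist 146 rows 3.5
```

View pics/s2.png

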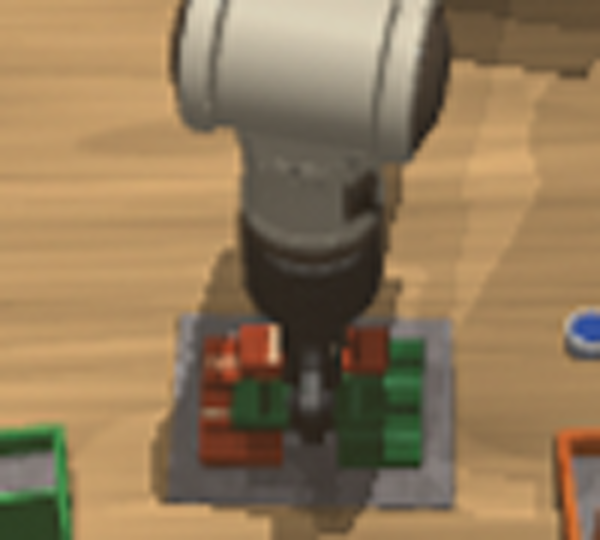

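Request:
{"method": "apply_moves", "body": {
  "offset": [
    [0,0,-0.04],
    [-0.03,0.01,-0.066],
    [-0.06,0.02,-0.066],
    [-0.092,0.033,-0.066],
    [-0.092,0.033,-0.066],
    [-0.092,0.033,-0.066],
    [-0.092,0.033,-0.066],
    [-0.092,0.033,-0.066],
    [-0.092,0.033,-0.066],
    [-0.092,0.033,-0.066]
  ],
  "yaw": [0.12,0.24,0.36,0.48,0.6,0.72,0.84,0.96,1.08,1.2]
}}

```text
t: 4.37
tcp_pos: [0.5302, -0.0997, 0.1198]
tcp_rot: [3.141, -0.001, 0.306]
contact_force: [-0.1, -0.4, -0.7]
opening: 0.0286
grip_force: 59.8
```

```bash
python3 plan.py 556,-193,110,3.4
```

```text
t 4.37 tcp [530.2 -99.7 119.8] yaw 17.52 open 28.6 grip 59.8 F [-0.1 -0.4 -0.7] q6 0.86
556,-193,110,3.4 -> offset [np.float64(-0.0035), np.float64(0.0967), np.float64(0.0098)] yaw 0.2464 dist 97 rows 2.3
```

Request:
{"method": "apply_moves", "body": {
  "offset": [
    [-0.0035,0.03,0],
    [-0.0035,0.06,0],
    [-0.0035,0.097,0],
    [-0.0035,0.097,0],
    [-0.0035,0.097,0.03],
    [-0.0035,0.097,0.06],
    [-0.0035,0.097,0.06],
    [-0.0035,0.097,0.06],
    [-0.0035,0.097,0.06],
    [-0.0035,0.097,0.06]
  ],
  "yaw": [0.12,0.247,0.247,0.247,0.247,0.247,0.247,0.247,0.247,0.247]
}}

```text
t: 5.2
tcp_pos: [0.558, -0.1937, 0.0618]
tcp_rot: [3.139, -0.003, 0.065]
contact_force: [0.4, -0.6, -0.9]
opening: 0.0283
grip_force: 59.9
```

```bash
python3 plan.py 556,-193,20,3.4; python3 - <<'E'
from h import *
d=arm.get_image("top");save(d,"t2.png",(280,100,400,240),4)
E
```

```text
t 5.2 tcp [ 558.  -193.7   61.8] yaw 3.73 open 28.3 grip 59.9 F [ 0.4 -0.6 -0.9] q6 0.97
556,-193,20,3.4 -> offset [np.float64(-0.002), np.float64(-0.0008), np.float64(0.0418)] yaw 0.0058 dist 42 rows 1.0
```

View pics/t2.png

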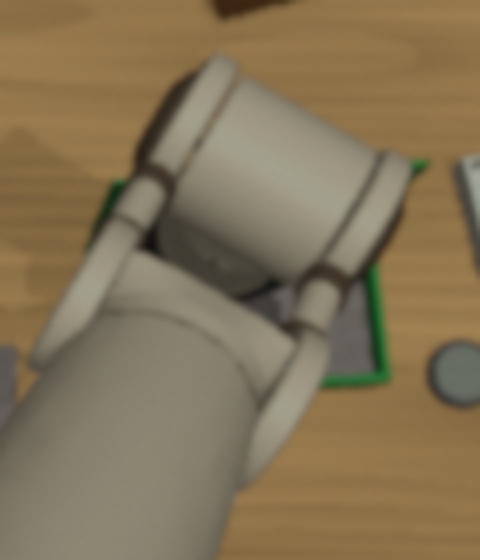

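Request:
{"method": "apply_moves", "body": {
  "offset": [
    [-0.002,0,0.01],
    [-0.002,0,0.02],
    [-0.002,0,0.03],
    [-0.002,0,0.036],
    [-0.002,0,0.04],
    [-0.002,0,0.042],
    [-0.002,0,0.042],
    [-0.002,0,0.042],
    [-0.002,0,0.042],
    [-0.002,0,0.042]
  ],
  "yaw": [0,0,0,0,0,0,0,0,0,0]
}}

```text
t: 6.08
tcp_pos: [0.5546, -0.1932, 0.0173]
tcp_rot: [3.141, -0.0, 0.065]
contact_force: [1.1, 0.1, -0.6]
opening: 0.0287
grip_force: 59.9
```

Request:
{"method": "apply_moves", "body": {
  "offset": [
    [0,0,0.001],
    [0,0,0.002],
    [0,0,0.003],
    [0,0,0.004],
    [0,0,0.004],
    [0,0,0.004],
    [0,0,0.004],
    [0,0,0.004],
    [0,0,0.004],
    [0,0,0.004]
  ],
  "yaw": [0,0,0,0,0,0,0,0,0,0]
}}

```text
t: 6.92
tcp_pos: [0.5548, -0.1933, 0.0168]
tcp_rot: [-3.141, 0.001, 0.065]
contact_force: [-11.4, 5.9, 25.1]
opening: 0.0285
grip_force: 74.5
```

Request:
{"method": "apply_moves", "body": {
  "offset": [
    [0,0,-0.004],
    [0,0,-0.004],
    [0,0,-0.004],
    [0,0,-0.004],
    [0,0,-0.004],
    [0,0,-0.004],
    [0,0,-0.004],
    [0,0,-0.004],
    [0,0,-0.004],
    [0,0,-0.004]
  ],
  "yaw": [0,0,0,0,0,0,0,0,0,0],
  "hand": 0.57
}}

```text
t: 7.75
tcp_pos: [0.5545, -0.1931, 0.0173]
tcp_rot: [-3.142, 0.0, 0.065]
contact_force: [-0.1, 0.4, 0.2]
opening: 0.0367
grip_force: 0.0
```

Request:
{"method": "apply_moves", "body": {
  "offset": [
    [0,0,-0.02],
    [0,0,-0.05],
    [0,0,-0.09],
    [0,0,-0.12],
    [0,0,-0.12],
    [0,-0.04,-0.12],
    [0,-0.08,-0.12],
    [0,-0.12,-0.12],
    [0,-0.16,-0.12],
    [0,-0.18,-0.12]
  ],
  "yaw": [0,0,-0.12,-0.24,-0.36,-0.48,-0.6,-0.72,-0.84,-0.96]
}}

```text
t: 8.58
tcp_pos: [0.5419, -0.0096, 0.1372]
tcp_rot: [-3.14, -0.001, 1.033]
contact_force: [-0.0, 0.2, -0.6]
opening: 0.0366
grip_force: 0.0
```

```bash
python3 plan.py 441,-3,70,86.6;python3 - <<'E'
from h import *
for n in("top","scene"):
    d=arm.get_image(n);P=cloud(d);M=masks(d["image"]);
    m=M["green"]&(abs(P[...,0]-.555)<.048)&(abs(P[...,1]+.21)<.05)&(P[...,2]<.024)
    v,u=np.nonzero(m);print(n,len(u), rect(ray(d,np.c_[u,v],.018)) if len(u)>3 else "",np.median(P[m][:,2]))
    if n=="top": save(d,"t3.png",(220,120,400,240),4)
E
```

```text
t 8.58 tcp [541.9  -9.6 137.2] yaw 59.19 open 36.6 grip 0.0 F [-0.   0.2 -0.6] q6 0.3
441,-3,70,86.6 -> offset [np.float64(-0.046), np.float64(-0.09), np.float64(0.0672)] yaw -0.4785 dist 121 rows 3.8
top 257 (array([ 551.3, -193.6]), 85.4, 27.0, 2.8) 0.016943100095485164
scene 39 (array([ 520. , -193.5]), 26.3, 21.2, 87.8) 0.019464981215989496
```

View pics/t3.png

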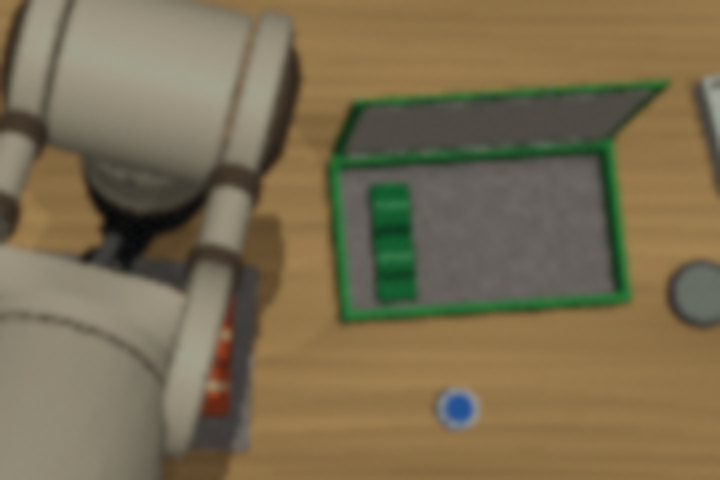

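malachite_2 lies flat in the green case at about (395,240) in the crop. Next is jasper_2.

Request:
{"method": "apply_moves", "body": {
  "offset": [
    [-0.02,-0.04,0],
    [-0.046,-0.09,0],
    [-0.046,-0.09,0.03],
    [-0.046,-0.09,0.067],
    [-0.046,-0.09,0.067],
    [-0.046,-0.09,0.067],
    [-0.046,-0.09,0.067],
    [-0.046,-0.09,0.067],
    [-0.046,-0.09,0.067],
    [-0.046,-0.09,0.067]
  ],
  "yaw": [-0.12,-0.24,-0.36,-0.48,-0.48,-0.48,-0.48,-0.48,-0.48,-0.48],
  "hand": 0.48
}}

```text
t: 9.52
tcp_pos: [0.4435, -0.0065, 0.0717]
tcp_rot: [3.139, 0.001, 1.504]
contact_force: [-0.9, -0.6, -0.4]
opening: 0.0443
grip_force: 0.0
```

```bash
python3 plan.py 441,-4,25,86.6; python3 - <<'E'
from h import *
d=arm.get_image("scene");P=cloud(d);M=masks(d["image"]);
m=(M["red"]|M["orange"])&(abs(P[...,0]-.44)<.04)&(abs(P[...,1]+.01)<.08)&(P[...,2]>.0235)
print(rect(P[m]),m.sum(),np.percentile(P[m][:,1],[1,99]))
E
```

```text
t 9.52 tcp [443.5  -6.5  71.7] yaw 86.16 open 44.3 grip 0.0 F [-0.9 -0.6 -0.4] q6 -0.22
441,-4,25,86.6 -> offset [np.float64(0.0023), np.float64(-0.0027), np.float64(0.0467)] yaw -0.0076 dist 47 rows 1.1
(array([441.4,  -3.6]), 83.8, 33.9, 86.8) 59 [-0.04502832  0.03863526]
```

Request:
{"method": "apply_moves", "body": {
  "offset": [
    [0.002,-0.002,0.02],
    [0.002,-0.002,0.035],
    [0.002,-0.002,0.044],
    [0.002,-0.002,0.044],
    [0.002,-0.002,0.044],
    [0.002,-0.002,0.044],
    [0.002,-0.002,0.044],
    [0.002,-0.002,0.044],
    [0.002,-0.002,0.044],
    [0.002,-0.002,0.044]
  ],
  "yaw": [0,0,0,0,0,0,0,0,0,0]
}}

```text
t: 10.4
tcp_pos: [0.4405, -0.004, 0.0266]
tcp_rot: [3.141, 0.0, 1.505]
contact_force: [0.2, 0.1, -0.4]
opening: 0.0446
grip_force: 0.0
```

Request:
{"method": "apply_moves", "body": {
  "offset": [
    [0,0,0],
    [0,0,0],
    [0,0,0],
    [0,0,0],
    [0,0,0],
    [0,0,0],
    [0,0,-0.005],
    [0,0,-0.01],
    [0,0,-0.02],
    [0,0,-0.03]
  ],
  "yaw": [0,0,0,0,0,0,0,0,0,0],
  "hand": 1,
  "newtons": 60
}}

```text
t: 11.23
tcp_pos: [0.4398, -0.0038, 0.0569]
tcp_rot: [-3.141, -0.0, 1.505]
contact_force: [-0.1, -0.5, -0.8]
opening: 0.0283
grip_force: 59.2
```

```bash
python3 plan.py 520,100,120,40 565,180,110,1
```

```text
t 11.23 tcp [439.8  -3.8  56.9] yaw 86.22 open 28.3 grip 59.2 F [-0.1 -0.5 -0.8] q6 -0.22
520,100,120,40 -> offset [np.float64(0.1089), np.float64(0.0732), np.float64(-0.0631)] yaw 0.8066 dist 146 rows 6.5
565,180,110,1 -> offset [np.float64(0.0859), np.float64(-0.0324), np.float64(0.01)] yaw 0.6807 dist 92 rows 5.4
```

Request:
{"method": "apply_moves", "body": {
  "offset": [
    [0,0,-0.035],
    [0.03,0.02,-0.063],
    [0.06,0.04,-0.063],
    [0.09,0.06,-0.063],
    [0.109,0.073,-0.063],
    [0.109,0.073,-0.063],
    [0.109,0.073,-0.063],
    [0.109,0.073,-0.063],
    [0.109,0.073,-0.063],
    [0.109,0.073,-0.063]
  ],
  "yaw": [0.12,0.24,0.36,0.48,0.6,0.72,0.84,0.96,1.08,1.2]
}}

```text
t: 12.07
tcp_pos: [0.5204, 0.1001, 0.1203]
tcp_rot: [3.141, -0.001, 0.299]
contact_force: [-0.4, -0.2, -0.5]
opening: 0.0283
grip_force: 59.6
```

```bash
python3 plan.py 567,180,60,1.2
```

```text
t 12.07 tcp [520.4 100.1 120.3] yaw 17.14 open 28.3 grip 59.6 F [-0.4 -0.2 -0.5] q6 1.23
567,180,60,1.2 -> offset [np.float64(0.0681), np.float64(-0.0626), np.float64(0.0603)] yaw 0.2782 dist 110 rows 2.6
```

Request:
{"method": "apply_moves", "body": {
  "offset": [
    [0.03,-0.03,0],
    [0.05,-0.045,0],
    [0.068,-0.0626,0],
    [0.068,-0.0626,0],
    [0.068,-0.0626,0.02],
    [0.068,-0.0626,0.04],
    [0.068,-0.0626,0.06],
    [0.068,-0.0626,0.06],
    [0.068,-0.0626,0.06],
    [0.068,-0.0626,0.06]
  ],
  "yaw": [0.12,0.24,0.28,0.28,0.28,0.28,0.28,0.28,0.28,0.28]
}}

```text
t: 12.9
tcp_pos: [0.5672, 0.18, 0.061]
tcp_rot: [-3.141, -0.002, 0.025]
contact_force: [-0.3, -0.7, 0.6]
opening: 0.0284
grip_force: 59.6
```

```bash
python3 plan.py 567,180,18,1.2
```

```text
t 12.9 tcp [567.2 180.   61. ] yaw 1.42 open 28.4 grip 59.6 F [-0.3 -0.7  0.6] q6 1.65
567,180,18,1.2 -> offset [np.float64(-0.0002), np.float64(0.0), np.float64(0.043)] yaw 0.0039 dist 43 rows 1.0
```

Request:
{"method": "apply_moves", "body": {
  "offset": [
    [0,0,0.01],
    [0,0,0.02],
    [0,0,0.03],
    [0,0,0.036],
    [0,0,0.04],
    [0,0,0.042],
    [0,0,0.042],
    [0,0,0.042],
    [0,0,0.042],
    [0,0,0.042]
  ],
  "yaw": [0,0,0,0,0,0,0,0,0,0]
}}

```text
t: 13.73
tcp_pos: [0.5664, 0.1802, 0.0173]
tcp_rot: [-3.142, -0.0, 0.025]
contact_force: [-0.3, -0.5, -1.5]
opening: 0.0285
grip_force: 59.7
```

Request:
{"method": "apply_moves", "body": {
  "offset": [
    [0,0,0],
    [0,0,0],
    [0,0,0],
    [0,0,0],
    [0,0,0],
    [0,0,0],
    [0,0,0],
    [0,0,0],
    [0,0,0],
    [0,0,0]
  ],
  "yaw": [0,0,0,0,0,0,0,0,0,0],
  "hand": 0.57
}}

```text
t: 14.57
tcp_pos: [0.5663, 0.1801, 0.0173]
tcp_rot: [-3.142, 0.0, 0.025]
contact_force: [1.0, -0.9, -0.5]
opening: 0.0365
grip_force: 0.0
```

Request:
{"method": "apply_moves", "body": {
  "offset": [
    [0,0,-0.02],
    [0,0,-0.05],
    [0,0,-0.09],
    [0,0,-0.1],
    [0,0.03,-0.1],
    [-0.03,0.06,-0.1],
    [-0.06,0.08,-0.1],
    [-0.08,0.11,-0.1],
    [-0.09,0.14,-0.1],
    [-0.09,0.14,-0.1]
  ],
  "yaw": [0,0,0,0,0.08,0.08,0.08,0.08,0.08,0.08],
  "hand": 0.2
}}

```text
t: 15.4
tcp_pos: [0.4781, 0.0344, 0.117]
tcp_rot: [3.14, 0.001, -0.059]
contact_force: [0.5, -0.7, 0.2]
opening: 0.0684
grip_force: 0.0
```

```bash
python3 plan.py 471,36,60,-3.2;python3 - <<'E'
from h import *
d=arm.get_image("top");P=cloud(d);M=masks(d["image"]);
m=(M["red"]|M["orange"])&(abs(P[...,0]-.56)<.048)&(abs(P[...,1]-.19)<.05)&(P[...,2]<.024)
v,u=np.nonzero(m);print(len(u), rect(ray(d,np.c_[u,v],.018)),np.percentile(P[m][:,2],[5,50,95]))
d=arm.get_image("scene");P=cloud(d);M=masks(d["image"]);
m=M["green"]&(abs(P[...,0]-.47)<.07)&(abs(P[...,1]-.03)<.06)
v,u=np.nonzero(m);print(rect(ray(d,np.c_[u,v],.016)))
save(d,"s3.png",(205,150,385,270),4)
E
```

```text
t 15.4 tcp [478.1  34.4 117. ] yaw -3.36 open 68.4 grip 0.0 F [ 0.5 -0.7  0.2] q6 1.45
471,36,60,-3.2 -> offset [np.float64(-0.0072), np.float64(-0.0012), np.float64(0.057)] yaw -0.0028 dist 58 rows 1.4
173 (array([563.4, 178.2]), 85.0, 29.9, 0.5) [0.01357279 0.01693201 0.02079458]
(array([470.5,  38.6]), 40.2, 74.8, 86.7)
```

View pics/s3.png

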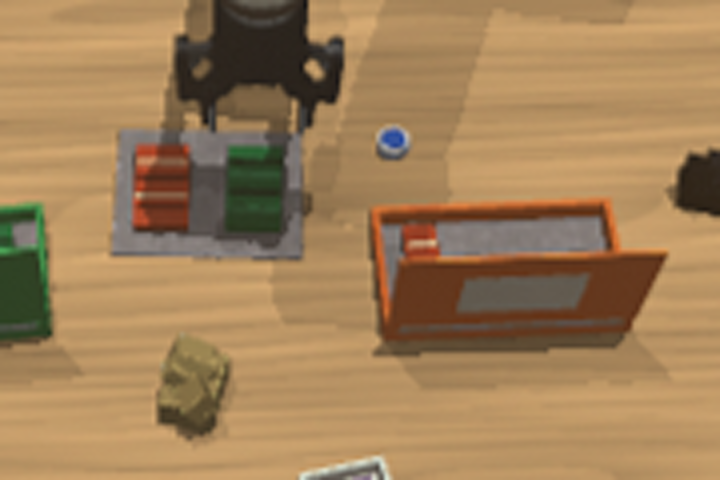

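Request:
{"method": "apply_moves", "body": {
  "offset": [
    [-0.007,-0.001,0.03],
    [-0.007,-0.001,0.057],
    [-0.007,-0.001,0.075],
    [-0.007,-0.001,0.09],
    [-0.007,-0.001,0.098],
    [-0.007,-0.001,0.1],
    [-0.007,-0.001,0.1],
    [-0.007,-0.001,0.1],
    [-0.007,-0.001,0.1],
    [-0.007,-0.001,0.1]
  ],
  "yaw": [0,0,0,0,0,0,0,0,0,0]
}}

```text
t: 16.33
tcp_pos: [0.4738, 0.0393, 0.0183]
tcp_rot: [3.141, -0.002, -0.055]
contact_force: [-0.6, -0.5, -0.6]
opening: 0.0683
grip_force: 0.0
```

Request:
{"method": "apply_moves", "body": {
  "offset": [
    [0,0,0],
    [0,0,0],
    [0,0,0],
    [0,0,0],
    [0,0,0],
    [0,0,0],
    [0,0,0],
    [0,0,-0.005],
    [0,0,-0.015],
    [0,0,-0.03]
  ],
  "yaw": [0,0,0,0,0,0,0,0,0,0],
  "hand": 1,
  "newtons": 80
}}

```text
t: 17.17
tcp_pos: [0.4715, 0.0395, 0.0469]
tcp_rot: [-3.141, 0.003, -0.055]
contact_force: [-0.4, 0.2, -0.6]
opening: 0.0472
grip_force: 82.7
```

```bash
python3 plan.py 471,36,130,-3.2 563,-310,130,3.4 563,-310,60,3.4
```

```text
t 17.17 tcp [471.5  39.5  46.9] yaw -3.17 open 47.2 grip 82.7 F [-0.4  0.2 -0.6] q6 1.45
471,36,130,-3.2 -> offset [np.float64(-0.0003), np.float64(0.0035), np.float64(-0.0831)] yaw 0.0005 dist 83 rows 2.0
563,-310,130,3.4 -> offset [np.float64(0.1112), np.float64(0.3403), np.float64(-0.0)] yaw -0.1152 dist 358 rows 8.6
563,-310,60,3.4 -> offset [np.float64(0.0), np.float64(0.0), np.float64(0.07)] yaw -0.0 dist 70 rows 1.7
```

Request:
{"method": "apply_moves", "body": {
  "offset": [
    [0,0.01,-0.035],
    [0.01,0.04,-0.06],
    [0.02,0.08,-0.07],
    [0.03,0.12,-0.08],
    [0.045,0.16,-0.083],
    [0.06,0.195,-0.083],
    [0.075,0.23,-0.083],
    [0.09,0.265,-0.083],
    [0.1,0.3,-0.083],
    [0.11,0.335,-0.083]
  ],
  "yaw": [0,0,-0.02,-0.04,-0.06,-0.08,-0.1,-0.115,-0.115,-0.115]
}}

```text
t: 18.0
tcp_pos: [0.5643, -0.303, 0.1307]
tcp_rot: [-3.141, -0.0, 0.06]
contact_force: [0.8, 0.3, -1.5]
opening: 0.0474
grip_force: 82.9
```

```bash
python3 plan.py 563,-310,60,3.4; python3 - <<'E'
from h import *
d=arm.get_image("scene");save(d,"s4.png",(120,90,300,250),4)
E
```

```text
t 18.0 tcp [ 564.3 -303.   130.7] yaw 3.42 open 47.4 grip 82.9 F [ 0.8  0.3 -1.5] q6 0.83
563,-310,60,3.4 -> offset [np.float64(-0.0018), np.float64(0.007), np.float64(0.0707)] yaw 0.0003 dist 71 rows 1.7
```

View pics/s4.png

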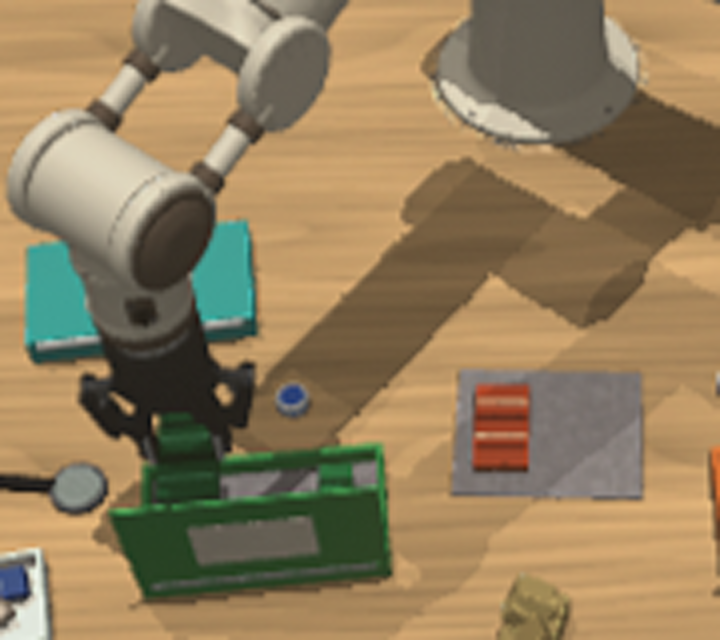

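Request:
{"method": "apply_moves", "body": {
  "offset": [
    [-0.001,0.007,0.03],
    [-0.001,0.007,0.06],
    [-0.001,0.007,0.08],
    [-0.001,0.007,0.09],
    [-0.001,0.007,0.1],
    [-0.001,0.007,0.105],
    [-0.001,0.007,0.108],
    [-0.001,0.007,0.108],
    [-0.001,0.007,0.108],
    [-0.001,0.007,0.108]
  ],
  "yaw": [0,0,0,0,0,0,0,0,0,0]
}}

```text
t: 18.88
tcp_pos: [0.5644, -0.3088, 0.0236]
tcp_rot: [3.14, -0.002, 0.06]
contact_force: [0.3, -0.3, -1.4]
opening: 0.0468
grip_force: 83.0
```

Request:
{"method": "apply_moves", "body": {
  "offset": [
    [0,0,0.001],
    [0,0,0.002],
    [0,0,0.003],
    [0,0,0.003],
    [0,0,0.003],
    [0,0,0.003],
    [0,0,0.003],
    [0,0,0.003],
    [0,0,0.003],
    [0,0,0.003]
  ],
  "yaw": [0,0,0,0,0,0,0,0,0,0]
}}

```text
t: 19.72
tcp_pos: [0.5641, -0.3086, 0.0207]
tcp_rot: [3.141, -0.001, 0.06]
contact_force: [-2.0, 0.6, 6.6]
opening: 0.0468
grip_force: 83.8
```

Request:
{"method": "apply_moves", "body": {
  "offset": [
    [0,0,0],
    [0,0,0],
    [0,0,0],
    [0,0,0],
    [0,0,0],
    [0,0,0],
    [0,0,-0.01],
    [0,0,-0.03],
    [0,0,-0.06],
    [0,0,-0.09]
  ],
  "yaw": [0,0,0,0,0,0,0,0,0,0],
  "hand": 0.33
}}

```text
t: 20.55
tcp_pos: [0.563, -0.3077, 0.11]
tcp_rot: [-3.14, 0.001, 0.06]
contact_force: [-0.1, -0.4, 0.2]
opening: 0.0573
grip_force: 0.0
```

Request:
{"method": "apply_moves", "body": {
  "offset": [
    [0,-0.03,0],
    [-0.01,-0.07,0],
    [-0.025,-0.11,0],
    [-0.04,-0.15,0],
    [-0.055,-0.19,0],
    [-0.07,-0.225,0],
    [-0.08,-0.266,0],
    [-0.081,-0.266,0.02],
    [-0.081,-0.266,0.04],
    [-0.081,-0.266,0.04]
  ],
  "yaw": [0.02,0.04,0.06,0.08,0.1,0.115,0.115,0.115,0.115,0.115],
  "hand": 0.2
}}

```text
t: 21.38
tcp_pos: [0.4643, -0.046, 0.067]
tcp_rot: [-3.14, 0.005, -0.054]
contact_force: [0.2, 0.1, -1.2]
opening: 0.0682
grip_force: 0.0
```

```bash
python3 plan.py 467,-48,18,-3;python3 - <<'E'
from h import *
d=arm.get_image("top");P=cloud(d);M=masks(d["image"]);
m=(M["green"])&(abs(P[...,0]-.56)<.05)&(abs(P[...,1]+.31)<.04)&(P[...,2]<.024)
v,u=np.nonzero(m);print(len(u), rect(ray(d,np.c_[u,v],.018)),np.percentile(P[m][:,2],[5,50,95]))
d=arm.get_image("scene");P=cloud(d);M=masks(d["image"]);
m=(M["red"]|M["orange"])&(abs(P[...,0]-.47)<.07)&(abs(P[...,1]+.04)<.06)
v,u=np.nonzero(m);print(rect(ray(d,np.c_[u,v],.016)))
for n in("top","scene"):
    d=arm.get_image(n);m=masks(d["image"])["blue"].astype(np.uint8);N,L,s,C=cv2.connectedComponentsWithStats(m)
    for i in range(1,N):
        w=ray(d,C[i],.014)[0]
        if s[i,4]>8 and .3<w[0]<.65 and abs(w[1])<.4: print(n,"drier",s[i,4],np.round(w*1000))
E
```

```text
t 21.38 tcp [464.3 -46.   67. ] yaw -3.08 open 68.2 grip 0.0 F [ 0.2  0.1 -1.2] q6 1.27
467,-48,18,-3 -> offset [np.float64(0.0028), np.float64(0.0019), np.float64(0.049)] yaw -0.0014 dist 49 rows 1.2
458 (array([ 561.5, -308.6]), 86.7, 47.6, 3.3) [0.0141632  0.01722825 0.02056779]
(array([469.6, -46. ]), 48.0, 89.6, 86.0)
top drier 22 [ 428. -240.   14.]
top drier 21 [424. 164.  14.]
scene drier 15 [425. 168.  14.]
scene drier 17 [ 428. -236.   14.]
```

Malachite_1 is flat in the green case. Next I grip jasper_1.

Request:
{"method": "apply_moves", "body": {
  "offset": [
    [0.003,0.001,0.02],
    [0.003,0.001,0.035],
    [0.003,0.001,0.045],
    [0.003,0.001,0.05],
    [0.003,0.001,0.05],
    [0.003,0.001,0.05],
    [0.003,0.001,0.05],
    [0.003,0.001,0.05],
    [0.003,0.001,0.05],
    [0.003,0.001,0.05]
  ],
  "yaw": [0,0,0,0,0,0,0,0,0,0]
}}

```text
t: 22.42
tcp_pos: [0.4702, -0.0489, 0.0198]
tcp_rot: [3.141, -0.001, -0.055]
contact_force: [0.8, -0.1, 0.3]
opening: 0.0686
grip_force: 0.0
```

Request:
{"method": "apply_moves", "body": {
  "offset": [
    [0,0,0],
    [0,0,0],
    [0,0,0],
    [0,0,0],
    [0,0,0],
    [0,0,0],
    [0,0,-0.01],
    [0,0,-0.03],
    [0,0,-0.06],
    [0,0,-0.09]
  ],
  "yaw": [0,0,0,0,0,0,0,0,0,0],
  "hand": 1,
  "newtons": 80
}}

```text
t: 23.25
tcp_pos: [0.4686, -0.0483, 0.1097]
tcp_rot: [-3.141, 0.003, -0.055]
contact_force: [1.3, -1.0, -1.0]
opening: 0.0466
grip_force: 82.6
```

```bash
python3 plan.py 566,297,120,1.2
```

```text
t 23.25 tcp [468.6 -48.3 109.7] yaw -3.16 open 46.6 grip 82.6 F [ 1.3 -1.  -1. ] q6 1.27
566,297,120,1.2 -> offset [np.float64(0.0782), np.float64(-0.3501), np.float64(-0.0103)] yaw -0.0761 dist 359 rows 8.6
```

Request:
{"method": "apply_moves", "body": {
  "offset": [
    [0.008,-0.035,-0.01],
    [0.016,-0.07,-0.01],
    [0.024,-0.105,-0.01],
    [0.032,-0.14,-0.01],
    [0.04,-0.175,-0.01],
    [0.05,-0.21,-0.01],
    [0.06,-0.245,-0.01],
    [0.07,-0.285,-0.01],
    [0.078,-0.32,-0.01],
    [0.078,-0.35,-0.01]
  ],
  "yaw": [-0.01,-0.02,-0.03,-0.04,-0.05,-0.06,-0.076,-0.076,-0.076,-0.076]
}}

```text
t: 24.08
tcp_pos: [0.5678, 0.2988, 0.1196]
tcp_rot: [-3.141, -0.001, 0.021]
contact_force: [1.5, -0.0, -2.3]
opening: 0.0464
grip_force: 82.6
```

```bash
python3 plan.py 566,297,24,1.2
```

```text
t 24.08 tcp [567.8 298.8 119.6] yaw 1.22 open 46.4 grip 82.6 F [ 1.5 -0.  -2.3] q6 1.85
566,297,24,1.2 -> offset [np.float64(-0.0019), np.float64(0.0017), np.float64(0.0956)] yaw 0.0004 dist 96 rows 2.3
```

Request:
{"method": "apply_moves", "body": {
  "offset": [
    [-0.002,0.001,0.03],
    [-0.002,0.001,0.06],
    [-0.002,0.001,0.075],
    [-0.002,0.001,0.085],
    [-0.002,0.001,0.09],
    [-0.002,0.001,0.094],
    [-0.002,0.001,0.096],
    [-0.002,0.001,0.096],
    [-0.002,0.001,0.096],
    [-0.002,0.001,0.096]
  ],
  "yaw": [0,0,0,0,0,0,0,0,0,0]
}}

```text
t: 24.92
tcp_pos: [0.5659, 0.2955, 0.0245]
tcp_rot: [-3.141, -0.002, 0.021]
contact_force: [0.5, 0.5, -1.3]
opening: 0.046
grip_force: 82.6
```

Request:
{"method": "apply_moves", "body": {
  "offset": [
    [0,0,0.001],
    [0,0,0.002],
    [0,0,0.003],
    [0,0,0.003],
    [0,0,0.003],
    [0,0,0.003],
    [0,0,0.003],
    [0,0,0.003],
    [0,0,0.003],
    [0,0,0.003]
  ],
  "yaw": [0,0,0,0,0,0,0,0,0,0]
}}

```text
t: 25.75
tcp_pos: [0.5656, 0.2955, 0.0223]
tcp_rot: [3.142, -0.001, 0.021]
contact_force: [-4.0, -2.0, 9.3]
opening: 0.0466
grip_force: 84.0
```

Request:
{"method": "apply_moves", "body": {
  "offset": [
    [0,0,0],
    [0,0,0],
    [0,0,0],
    [0,0,0],
    [0,0,0],
    [0,0,0],
    [0,0,-0.01],
    [0,0,-0.03],
    [0,0,-0.06],
    [0,0,-0.09]
  ],
  "yaw": [0,0,0,0,0,0,0,0,0,0],
  "hand": 0.33
}}

```text
t: 26.58
tcp_pos: [0.5643, 0.2951, 0.1111]
tcp_rot: [3.141, 0.002, 0.021]
contact_force: [0.4, 0.2, -0.2]
opening: 0.0571
grip_force: 0.0
```

Request:
{"method": "apply_moves", "body": {
  "offset": [
    [-0.02,0.02,0],
    [-0.04,0.04,0],
    [-0.06,0.06,0],
    [-0.08,0.08,0],
    [-0.1,0.1,0],
    [-0.12,0.12,0],
    [-0.14,0.127,0],
    [-0.142,0.127,0],
    [-0.142,0.127,0],
    [-0.142,0.127,0]
  ],
  "yaw": [0,-0.12,-0.24,-0.36,-0.48,-0.6,-0.72,-0.84,-0.96,-1.08],
  "hand": 0.43
}}

```text
t: 27.42
tcp_pos: [0.4257, 0.1653, 0.1112]
tcp_rot: [3.14, -0.001, 1.106]
contact_force: [1.1, 0.4, 0.5]
opening: 0.0487
grip_force: 0.0
```

```bash
python3 plan.py 425,166,60,91;python3 - <<'E'
from h import *
d=arm.get_image("top");P=cloud(d);M=masks(d["image"]);
m=(M["red"]|M["orange"])&(abs(P[...,0]-.56)<.05)&(abs(P[...,1]-.3)<.037)&(P[...,2]<.024)
v,u=np.nonzero(m);print(len(u), rect(ray(d,np.c_[u,v],.018)),np.percentile(P[m][:,2],[5,50,95]))
for n in("top","scene"):
    d=arm.get_image(n);m=masks(d["image"])["blue"].astype(np.uint8);N,L,s,C=cv2.connectedComponentsWithStats(m)
    for i in range(1,N):
        w=ray(d,C[i],.014)[0]
        if s[i,4]>8 and .3<w[0]<.65 and abs(w[1])<.4: print(n,"drier",s[i,4],np.round(w*1000))
E
```

```text
t 27.42 tcp [425.7 165.3 111.2] yaw 63.39 open 48.7 grip 0.0 F [1.1 0.4 0.5] q6 0.57
425,166,60,91 -> offset [np.float64(0.0004), np.float64(-0.0009), np.float64(0.0512)] yaw -0.4819 dist 51 rows 3.9
285 (array([574.4, 293.6]), 62.7, 47.7, 2.8) [0.01280119 0.01687554 0.02010068]
top drier 23 [ 428. -240.   14.]
scene drier 17 [ 428. -236.   14.]
```

Request:
{"method": "apply_moves", "body": {
  "offset": [
    [0,0,0],
    [0,0,0.01],
    [0,0,0.02],
    [0,-0.001,0.03],
    [0,-0.001,0.05],
    [0,-0.001,0.07],
    [0,-0.001,0.085],
    [0,-0.001,0.095],
    [0,-0.001,0.096],
    [0,-0.001,0.096]
  ],
  "yaw": [-0.12,-0.24,-0.36,-0.482,-0.482,-0.482,-0.482,-0.482,-0.482,-0.482]
}}

```text
t: 28.4
tcp_pos: [0.4247, 0.1659, 0.0143]
tcp_rot: [-3.141, 0.0, 1.581]
contact_force: [-0.2, 0.2, -0.4]
opening: 0.0486
grip_force: 0.0
```

Request:
{"method": "apply_moves", "body": {
  "offset": [
    [0,0,0],
    [0,0,0],
    [0,0,0],
    [0,0,0],
    [0,0,0],
    [0,0,0],
    [0,0,-0.01],
    [0,0,-0.03],
    [0,0,-0.06],
    [0,0,-0.09]
  ],
  "yaw": [0,0,0,0,0,0,0,0,0,0],
  "hand": 1,
  "newtons": 40
}}

```text
t: 29.23
tcp_pos: [0.4239, 0.1658, 0.1054]
tcp_rot: [-3.14, 0.0, 1.583]
contact_force: [1.0, 0.7, -0.8]
opening: 0.028
grip_force: 39.5
```

```bash
python3 plan.py 566,234,100,91
```

```text
t 29.23 tcp [423.9 165.8 105.4] yaw 90.68 open 28.0 grip 39.5 F [ 1.   0.7 -0.8] q6 0.09
566,234,100,91 -> offset [np.float64(0.0665), np.float64(0.1429), np.float64(0.0054)] yaw -0.0056 dist 158 rows 3.8
```

Request:
{"method": "apply_moves", "body": {
  "offset": [
    [0.015,0.035,0],
    [0.03,0.07,0],
    [0.045,0.105,0],
    [0.065,0.14,0],
    [0.065,0.142,0.02],
    [0.065,0.142,0.04],
    [0.065,0.142,0.06],
    [0.065,0.142,0.07],
    [0.065,0.142,0.07],
    [0.065,0.142,0.07]
  ],
  "yaw": [0,0,0,0,0,0,0,0,0,0]
}}

```text
t: 30.07
tcp_pos: [0.5659, 0.2326, 0.0347]
tcp_rot: [-3.141, 0.0, 1.583]
contact_force: [0.4, -0.1, -0.2]
opening: 0.0279
grip_force: 39.6
```

```bash
python3 plan.py 566,232,20,91
```

```text
t 30.07 tcp [565.9 232.6  34.7] yaw 90.68 open 27.9 grip 39.6 F [ 0.4 -0.1 -0.2] q6 0.18
566,232,20,91 -> offset [np.float64(-0.0006), np.float64(0.0001), np.float64(0.0147)] yaw -0.0055 dist 15 rows 0.4
```

Request:
{"method": "apply_moves", "body": {
  "offset": [
    [0,0,0.005],
    [0,0,0.01],
    [0,0,0.013],
    [0,0,0.0145],
    [0,0,0.0145],
    [0,0,0.0145],
    [0,0,0.0145],
    [0,0,0.0145],
    [0,0,0.0145],
    [0,0,0.0145]
  ],
  "yaw": [0,0,0,0,0,0,0,0,0,0]
}}

```text
t: 30.9
tcp_pos: [0.5666, 0.2327, 0.0217]
tcp_rot: [3.141, 0.0, 1.583]
contact_force: [-4.6, -1.0, 10.5]
opening: 0.0279
grip_force: 40.6
```

Request:
{"method": "apply_moves", "body": {
  "offset": [
    [0,0,0],
    [0,0,0],
    [0,0,0],
    [0,0,0],
    [0,0,0],
    [0,0,0],
    [0,0,-0.01],
    [0,0,-0.03],
    [0,0,-0.06],
    [0,0,-0.09]
  ],
  "yaw": [0,0,0,0,0,0,0,0,0,0],
  "hand": 0.47
}}

```text
t: 31.73
tcp_pos: [0.5653, 0.2324, 0.1106]
tcp_rot: [-3.14, 0.0, 1.583]
contact_force: [0.8, -0.7, 0.5]
opening: 0.0453
grip_force: 0.0
```

Request:
{"method": "apply_moves", "body": {
  "offset": [
    [-0.03,-0.01,0],
    [-0.07,-0.02,0],
    [-0.11,-0.03,0],
    [-0.15,-0.04,0],
    [-0.19,-0.05,0],
    [-0.23,-0.06,0],
    [-0.27,-0.07,0],
    [-0.31,-0.08,0],
    [-0.34,-0.095,0],
    [-0.36,-0.1,0]
  ],
  "yaw": [0,0,0,0,0,0,0,0,0,0]
}}

```text
t: 32.57
tcp_pos: [0.4691, -0.1314, 0.1107]
tcp_rot: [3.141, 0.001, 1.58]
contact_force: [0.4, 0.1, -0.2]
opening: 0.045
grip_force: 0.0
```

```bash
python3 plan.py 428,-238,50,91;python3 - <<'E'
from h import *
for n in("top","scene"):
    d=arm.get_image(n);m=masks(d["image"])["blue"].astype(np.uint8);N,L,s,C=cv2.connectedComponentsWithStats(m)
    for i in range(1,N):
        w=ray(d,C[i],.014)[0]
        if s[i,4]>8 and .3<w[0]<.65 and abs(w[1])<.4: print(n,"drier",s[i,4],np.round(w*1000),np.round(C[i]))
    if n=="top": save(d,"t5.png",(110,120,390,245),2.8)
E
```

```text
t 32.57 tcp [ 469.1 -131.4  110.7] yaw 90.55 open 45.0 grip 0.0 F [ 0.4  0.1 -0.2] q6 -0.53
428,-238,50,91 -> offset [np.float64(-0.1062), np.float64(-0.0421), np.float64(0.0607)] yaw -0.0078 dist 129 rows 3.1
top drier 22 [569. 233.  14.] [174. 173.]
scene drier 17 [ 428. -236.   14.] [193. 189.]
```

View pics/t5.png

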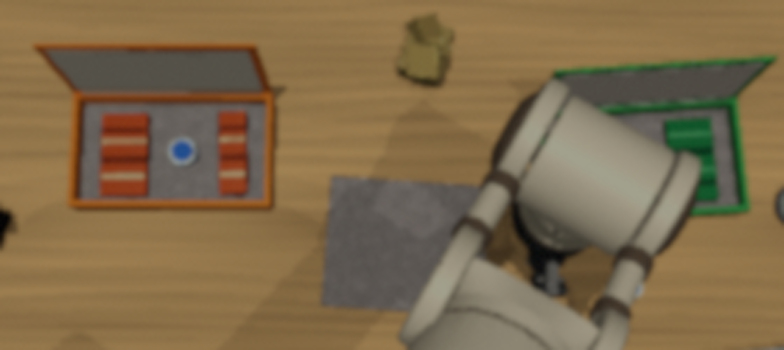

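The orange case holds jasper_1 (125,155), the drier (181,150) and jasper_2 (232,153), all flat. The second drier comes next.

Request:
{"method": "apply_moves", "body": {
  "offset": [
    [-0.035,-0.015,0],
    [-0.07,-0.03,0],
    [-0.106,-0.042,0],
    [-0.106,-0.042,0.03],
    [-0.106,-0.042,0.06],
    [-0.106,-0.042,0.06],
    [-0.106,-0.042,0.06],
    [-0.106,-0.042,0.06],
    [-0.106,-0.042,0.06],
    [-0.106,-0.042,0.06]
  ],
  "yaw": [0,0,0,0,0,0,0,0,0,0]
}}

```text
t: 33.5
tcp_pos: [0.431, -0.2356, 0.0517]
tcp_rot: [3.139, 0.002, 1.584]
contact_force: [-0.5, 0.1, 0.8]
opening: 0.045
grip_force: 0.0
```

```bash
python3 plan.py 428,-238,14.5,91;python3 - <<'E'
from h import *
d=arm.get_image("scene");m=masks(d["image"])["blue"].astype(np.uint8);N,L,s,C=cv2.connectedComponentsWithStats(m)
for i in range(1,N):
        w=ray(d,C[i],.014)[0]
        if s[i,4]>4 and .3<w[0]<.65 and abs(w[1])<.4: print("drier",s[i,4],np.round(w*1000),np.round(C[i]))
E
```

```text
t 33.5 tcp [ 431.  -235.6   51.7] yaw 90.74 open 45.0 grip 0.0 F [-0.5  0.1  0.8] q6 -0.76
428,-238,14.5,91 -> offset [np.float64(-0.0024), np.float64(-0.0031), np.float64(0.0372)] yaw -0.0045 dist 37 rows 0.9
```

Request:
{"method": "apply_moves", "body": {
  "offset": [
    [-0.002,-0.002,0.01],
    [-0.002,-0.002,0.02],
    [-0.002,-0.002,0.03],
    [-0.002,-0.002,0.036],
    [-0.002,-0.002,0.036],
    [-0.002,-0.002,0.036],
    [-0.002,-0.002,0.036],
    [-0.002,-0.002,0.036],
    [-0.002,-0.002,0.036],
    [-0.002,-0.002,0.036]
  ],
  "yaw": [0,0,0,0,0,0,0,0,0,0]
}}

```text
t: 34.38
tcp_pos: [0.4279, -0.2374, 0.0142]
tcp_rot: [3.141, 0.001, 1.583]
contact_force: [0.2, 0.2, -0.3]
opening: 0.0452
grip_force: 0.0
```

Request:
{"method": "apply_moves", "body": {
  "offset": [
    [0,0,0],
    [0,0,0],
    [0,0,0],
    [0,0,0],
    [0,0,0],
    [0,0,0],
    [0,0,-0.01],
    [0,0,-0.03],
    [0,0,-0.06],
    [0,0,-0.09]
  ],
  "yaw": [0,0,0,0,0,0,0,0,0,0],
  "hand": 1,
  "newtons": 40
}}

```text
t: 35.22
tcp_pos: [0.4268, -0.2363, 0.1044]
tcp_rot: [-3.14, -0.002, 1.583]
contact_force: [0.5, -0.1, 0.2]
opening: 0.0281
grip_force: 39.5
```

```bash
python3 plan.py 560,-245,105,91
```

```text
t 35.22 tcp [ 426.8 -236.3  104.4] yaw 90.69 open 28.1 grip 39.5 F [ 0.5 -0.1  0.2] q6 -0.77
560,-245,105,91 -> offset [np.float64(-0.0103), np.float64(0.133), np.float64(-0.0006)] yaw -0.0055 dist 133 rows 3.2
```

Request:
{"method": "apply_moves", "body": {
  "offset": [
    [-0.003,0.035,0],
    [-0.006,0.07,0],
    [-0.01,0.105,0],
    [-0.01,0.132,0],
    [-0.01,0.132,0.02],
    [-0.01,0.132,0.04],
    [-0.01,0.132,0.06],
    [-0.01,0.132,0.07],
    [-0.01,0.132,0.07],
    [-0.01,0.132,0.07]
  ],
  "yaw": [0,0,0,0,0,0,0,0,0,0]
}}

```text
t: 36.05
tcp_pos: [0.5595, -0.2454, 0.0339]
tcp_rot: [-3.141, -0.0, 1.583]
contact_force: [-0.0, 0.1, 0.1]
opening: 0.0281
grip_force: 39.8
```

Request:
{"method": "apply_moves", "body": {
  "offset": [
    [0,0,0.005],
    [0,0,0.01],
    [0,0,0.012],
    [0,0,0.0135],
    [0,0,0.0135],
    [0,0,0.0135],
    [0,0,0.0135],
    [0,0,0.0135],
    [0,0,0.0135],
    [0,0,0.0135]
  ],
  "yaw": [0,0,0,0,0,0,0,0,0,0]
}}

```text
t: 36.88
tcp_pos: [0.5598, -0.2456, 0.0204]
tcp_rot: [3.142, 0.0, 1.583]
contact_force: [-1.7, -0.2, 0.2]
opening: 0.0279
grip_force: 40.0
```

Request:
{"method": "apply_moves", "body": {
  "offset": [
    [0,0,0],
    [0,0,0],
    [0,0,0],
    [0,0,0],
    [0,0,0],
    [0,0,0],
    [0,0,-0.01],
    [0,0,-0.03],
    [0,0,-0.06],
    [0,0,-0.09]
  ],
  "yaw": [0,0,0,0,0,0,0,0,0,0],
  "hand": 0.47
}}

```text
t: 37.72
tcp_pos: [0.5605, -0.2456, 0.1122]
tcp_rot: [3.14, 0.0, 1.583]
contact_force: [-0.0, -0.8, 1.2]
opening: 0.0453
grip_force: 0.0
```

Request:
{"method": "apply_moves", "body": {
  "offset": [
    [0,0,-0.04],
    [0,0,-0.08],
    [0,0,-0.115],
    [0,0,-0.115],
    [0,0.03,-0.115],
    [0,0.06,-0.115],
    [0,0.09,-0.115],
    [0,0.12,-0.115],
    [0,0.125,-0.115],
    [0,0.125,-0.115]
  ],
  "yaw": [0.12,0.24,0.36,0.48,0.6,0.72,0.84,0.96,1.08,1.2],
  "hand": 1
}}

```text
t: 38.55
tcp_pos: [0.6874, -0.2436, 0.2261]
tcp_rot: [3.14, -0.003, 0.378]
contact_force: [-1.0, -0.1, -0.5]
opening: 0.0001
grip_force: 0.0
```

```bash
python3 plan.py 683,-248,200,3.4 683,-248,139,3.4; python3 - <<'E'
from h import *
S=arm.get_image("scene");P=cloud(S);M=masks(S["image"])
for k,c,h,yw in(("green",(560,-255),0,3.4),("orange",(566,242),0,1.2)):
    m=M[k]&(P[...,2]>.05)&(abs(P[...,1]*1000-c[1])<120)&(P[...,0]>.55)
    q=P[m];a=np.radians(yw);u=(q[:,0]-c[0]/1000)*np.cos(a)+(q[:,1]-c[1]/1000)*np.sin(a)
    f=np.polyfit(q[:,2],u,1);print(k,m.sum(),"u at z=.026,.14",np.polyval(f,[.026,.14])*1000,"zmax",np.percentile(q[:,2],98))
T=arm.get_image("top");P=cloud(T);save(T,"t6.png",(290,130,390,225),5)
E
```

```text
t 38.55 tcp [ 687.4 -243.6  226.1] yaw 21.68 open 0.1 grip 0.0 F [-1.  -0.1 -0.5] q6 0.69
683,-248,200,3.4 -> offset [np.float64(-0.0058), np.float64(0.0025), np.float64(0.0261)] yaw 0.319 dist 27 rows 2.6
683,-248,139,3.4 -> offset [np.float64(0.0), np.float64(0.0), np.float64(0.061)] yaw -0.0 dist 61 rows 1.5
green 566 u at z=.026,.14 [62.94514362 73.98973177] zmax 0.15068151662599194
orange 215 u at z=.026,.14 [66.55915123 75.85641865] zmax 0.15009381570481414
```

View pics/t6.png

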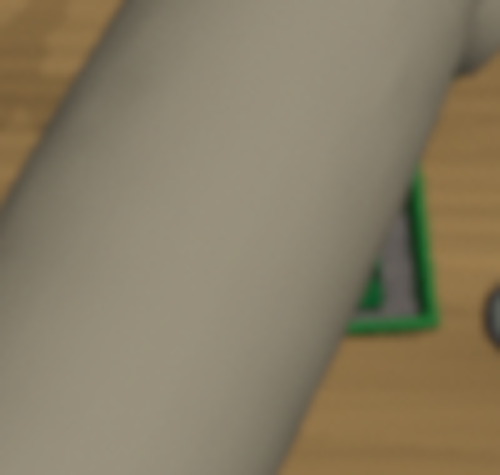

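```bash
python3 - <<'E'
from h import *
d=arm.get_image("scene");m=masks(d["image"])["blue"].astype(np.uint8);N,L,s,C=cv2.connectedComponentsWithStats(m)
for i in range(1,N):
        w=ray(d,C[i],.02)[0]
        if .3<w[0]<.7 and abs(w[1])<.4: print("drier",s[i],np.round(w*1000),np.round(C[i]))
save(d,"s6.png",(130,140,300,260),4)
E
```

```text
(no output)
```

View pics/s6.png

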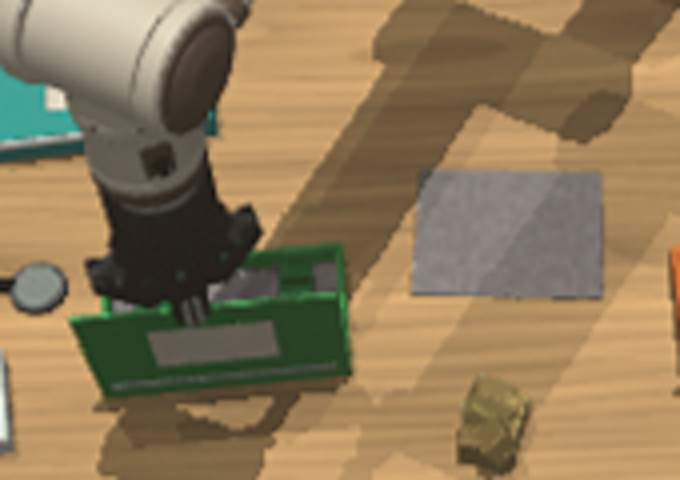

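Request:
{"method": "apply_moves", "body": {
  "offset": [
    [0.013,-0.032,0],
    [0.026,-0.065,0],
    [0.04,-0.1,0],
    [0.053,-0.133,0],
    [0.066,-0.167,0],
    [0.08,-0.2,0],
    [0.093,-0.235,0],
    [0.107,-0.27,0],
    [0.12,-0.303,0],
    [0.133,-0.335,0]
  ],
  "yaw": [0,0,0,0,0.06,0.12,0.18,0.24,0.3,0.357]
}}

```text
t: 39.53
tcp_pos: [0.6829, 0.1183, 0.2267]
tcp_rot: [-3.141, -0.002, 0.026]
contact_force: [0.5, -0.0, -0.2]
opening: 0.0005
grip_force: 0.0
```

```bash
python3 plan.py 687,244,210,1.2 687,244,139,1.2; python3 - <<'E'
from h import *
d=arm.get_image("top");m=masks(d["image"])["blue"].astype(np.uint8);N,L,s,C=cv2.connectedComponentsWithStats(m)
P=cloud(d)
for i in range(1,N):
        w=ray(d,C[i],.02)[0]
        if .3<w[0]<.7 and abs(w[1])<.4: print("drier",s[i],np.round(w*1000),np.round(C[i]),np.median(P[L==i][:,2]))
save(d,"t7.png",(280,130,400,220),5)
E
```

```text
t 39.53 tcp [682.9 118.3 226.7] yaw 1.52 open 0.5 grip 0.0 F [ 0.5 -0.  -0.2] q6 1.54
687,244,210,1.2 -> offset [np.float64(0.0074), np.float64(-0.1255), np.float64(0.0167)] yaw 0.0056 dist 127 rows 3.0
687,244,139,1.2 -> offset [np.float64(0.0), np.float64(0.0), np.float64(0.071)] yaw -0.0 dist 71 rows 1.7
drier [334 175   6   5  23] [ 560. -248.   20.] [336. 177.] 0.018986332532384687
```

View pics/t7.png

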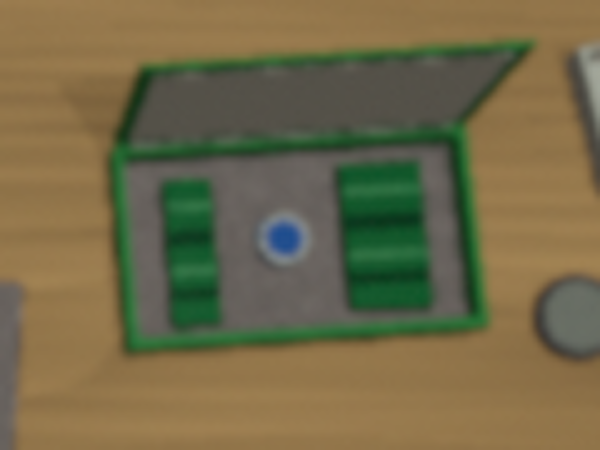

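The green case is right: malachite_2 (190,250), drier (284,238) and malachite_1 (385,235), all flat. I'll close the orange lid first.

Request:
{"method": "apply_moves", "body": {
  "offset": [
    [0.007,-0.035,0],
    [0.007,-0.07,0],
    [0.007,-0.105,0],
    [0.007,-0.125,0],
    [0.007,-0.125,0.03],
    [0.007,-0.125,0.06],
    [0.007,-0.125,0.087],
    [0.007,-0.125,0.087],
    [0.007,-0.125,0.087],
    [0.007,-0.125,0.087]
  ],
  "yaw": [0,0,0,0,0,0,0,0,0,0]
}}

```text
t: 40.42
tcp_pos: [0.6881, 0.2415, 0.1411]
tcp_rot: [-3.141, -0.004, 0.027]
contact_force: [0.0, -0.6, 0.6]
opening: -0.0001
grip_force: 0.0
```

```bash
python3 plan.py 687,244,139,1.2
```

```text
t 40.42 tcp [688.1 241.5 141.1] yaw 1.53 open -0.1 grip 0.0 F [ 0.  -0.6  0.6] q6 1.72
687,244,139,1.2 -> offset [np.float64(-0.001), np.float64(-0.0025), np.float64(0.0021)] yaw 0.0058 dist 3 rows 0.1
```

Request:
{"method": "apply_moves", "body": {
  "offset": [
    [-0.013,0,0],
    [-0.026,0,0],
    [-0.039,0,0],
    [-0.051,0,-0.001],
    [-0.063,0,-0.002],
    [-0.078,0,0.002],
    [-0.093,0,0.007],
    [-0.106,0,0.015],
    [-0.119,0,0.024],
    [-0.119,0,0.024]
  ],
  "yaw": [0,0,0,0,0,0,0,0,0,0]
}}

```text
t: 41.25
tcp_pos: [0.5681, 0.2391, 0.117]
tcp_rot: [-3.14, -0.004, 0.027]
contact_force: [-0.1, -0.4, 0.4]
opening: -0.0001
grip_force: 0.0
```

```bash
python3 plan.py; python3 - <<'E'
from h import *
d=arm.get_image("scene");P=cloud(d);m=masks(d["image"])["orange"]&(P[...,1]>.13)&(P[...,1]<.36)&(P[...,0]>.4)&(P[...,2]>.04)
q=P[m];print(m.sum(),np.polyfit(q[:,0],q[:,2],1),np.percentile(q[:,0],[2,98]),np.percentile(q[:,2],[2,98]))
E
```

```text
t 41.25 tcp [568.1 239.1 117. ] yaw 1.55 open -0.1 grip 0.0 F [-0.1 -0.4  0.4] q6 1.75
1212 [-1.04219338  0.68909219] [0.55069913 0.62304888] [0.04093756 0.11598604]
```

Request:
{"method": "apply_moves", "body": {
  "offset": [
    [-0.01,0,0.011],
    [-0.02,0,0.024],
    [-0.026,0,0.036],
    [-0.031,0,0.048],
    [-0.036,0,0.058],
    [-0.039,0,0.066],
    [-0.04,0,0.072],
    [-0.04,0,0.076],
    [-0.04,0,0.076],
    [-0.04,0,0.076]
  ],
  "yaw": [0,0,0,0,0,0,0,0,0,0]
}}

```text
t: 42.13
tcp_pos: [0.529, 0.2375, 0.0408]
tcp_rot: [3.141, -0.001, 0.026]
contact_force: [-4.3, -2.3, 17.3]
opening: -0.0
grip_force: 8.3
```

Request:
{"method": "apply_moves", "body": {
  "offset": [
    [0,0,0.001],
    [0,0,0.002],
    [0,0,0.003],
    [0,0,0.003],
    [0,0,0.003],
    [0,0,0.003],
    [0,0,0.003],
    [0,0,0.003],
    [0,0,0.003],
    [0,0,0.003]
  ],
  "yaw": [0,0,0,0,0,0,0,0,0,0]
}}

```text
t: 42.97
tcp_pos: [0.5291, 0.2376, 0.0405]
tcp_rot: [3.141, -0.0, 0.027]
contact_force: [-13.7, -5.2, 35.7]
opening: -0.0001
grip_force: 18.0
```

Request:
{"method": "apply_moves", "body": {
  "offset": [
    [0,0,-0.03],
    [0,0,-0.07],
    [0,0,-0.11],
    [0,0.01,-0.145],
    [0.02,0.02,-0.175],
    [0.05,0.04,-0.185],
    [0.08,0.06,-0.185],
    [0.11,0.085,-0.185],
    [0.135,0.11,-0.185],
    [0.142,0.145,-0.185]
  ],
  "yaw": [0,0,0,0,0,0,0,0,0,0]
}}

```text
t: 43.8
tcp_pos: [0.6754, 0.0957, 0.2191]
tcp_rot: [-3.141, 0.001, 0.027]
contact_force: [1.2, -0.7, 0.2]
opening: 0.0002
grip_force: 0.0
```

Request:
{"method": "apply_moves", "body": {
  "offset": [
    [0.002,0.035,0],
    [0.004,0.07,0],
    [0.006,0.105,0],
    [0.008,0.14,0],
    [0.01,0.175,0],
    [0.011,0.21,0],
    [0.012,0.245,0],
    [0.012,0.28,0],
    [0.012,0.315,0],
    [0.012,0.345,0]
  ],
  "yaw": [0,0,0,0,0,0,0,0,0,0]
}}

```text
t: 44.63
tcp_pos: [0.6934, -0.2508, 0.2192]
tcp_rot: [-3.141, 0.003, 0.025]
contact_force: [0.7, 0.9, 0.5]
opening: 0.0001
grip_force: 0.0
```

```bash
python3 plan.py 681,-249,215,3.4 681,-249,139,3.4; python3 - <<'E'
from h import *
d=arm.get_image("top");P=cloud(d);m=masks(d["image"])["orange"]&(P[...,1]>.1)&(P[...,1]<.38)&(P[...,0]>.45)&(P[...,0]<.7)
v,u=np.nonzero(m);w=ray(d,np.c_[u,v],.03);print(rect(w));q=P[m]
A=np.c_[q[:,:2],np.ones(len(q))];print("plane",np.linalg.lstsq(A,q[:,2],rcond=None)[0],"z",np.percentile(q[:,2],[5,50,95]))
E
```

```text
t 44.63 tcp [ 693.4 -250.8  219.2] yaw 1.42 open 0.1 grip 0.0 F [0.7 0.9 0.5] q6 1.04
681,-249,215,3.4 -> offset [np.float64(-0.0124), np.float64(-0.0021), np.float64(0.0042)] yaw -0.0345 dist 13 rows 0.3
681,-249,139,3.4 -> offset [np.float64(0.0), np.float64(0.0), np.float64(0.076)] yaw -0.0 dist 76 rows 1.8
(array([0., 0.]), 0.0, 0.0, 0.0)Traceback (most recent call last):
  File "<stdin>", line 4, in <module>
    return _quantile_unchecked(
        a, q, axis, out, overwrite_input, method, keepdims, weights)
    return _ureduce(a,
                    func=_quantile_ureduce_func,
    ...<5 lines>...
                    overwrite_input=overwrite_input,
                    method=method)
    r = func(a, **kwargs)
    result = _quantile(arr,
                       quantiles=q,
    ...<2 lines>...
                       out=out,
                       weights=wgt)
    slices_having_nans = np.isnan(arr[-1, ...])
                                  ~~~^^^^^^^^^
IndexError: index -1 is out of bounds for axis 0 with size 0
```

Request:
{"method": "apply_moves", "body": {
  "offset": [
    [-0.006,-0.002,0],
    [-0.012,-0.002,0.01],
    [-0.012,-0.002,0.04],
    [-0.012,-0.002,0.07],
    [-0.012,-0.002,0.079],
    [-0.012,-0.002,0.079],
    [-0.012,-0.002,0.079],
    [-0.012,-0.002,0.079],
    [-0.012,-0.002,0.079],
    [-0.012,-0.002,0.079]
  ],
  "yaw": [-0.035,-0.035,-0.035,-0.035,-0.035,-0.035,-0.035,-0.035,-0.035,-0.035]
}}

```text
t: 45.52
tcp_pos: [0.6834, -0.2472, 0.1437]
tcp_rot: [3.14, -0.003, 0.061]
contact_force: [-0.4, 0.2, -0.2]
opening: -0.0002
grip_force: 0.0
```

Request:
{"method": "apply_moves", "body": {
  "offset": [
    [-0.013,0,0],
    [-0.026,0,0],
    [-0.039,0,0],
    [-0.051,0,-0.001],
    [-0.063,0,-0.002],
    [-0.078,0,0.002],
    [-0.093,0,0.007],
    [-0.106,0,0.015],
    [-0.119,0,0.024],
    [-0.119,0,0.024]
  ],
  "yaw": [0,0,0,0,0,0,0,0,0,0]
}}

```text
t: 46.35
tcp_pos: [0.5625, -0.2545, 0.1177]
tcp_rot: [3.141, 0.0, 0.06]
contact_force: [0.2, 0.9, -0.2]
opening: -0.0002
grip_force: 0.0
```

```bash
python3 plan.py; python3 - <<'E'
from h import *
d=arm.get_image("scene");P=cloud(d);m=masks(d["image"])["green"]&(P[...,1]>-.36)&(P[...,1]<-.14)&(P[...,0]>.4)&(P[...,2]>.04)
q=P[m];print(m.sum(),np.polyfit(q[:,0],q[:,2],1),np.percentile(q[:,0],[2,98]),np.percentile(q[:,2],[2,98]))
E
```

```text
t 46.35 tcp [ 562.5 -254.5  117.7] yaw 3.43 open -0.2 grip 0.0 F [ 0.2  0.9 -0.2] q6 0.89
1237 [-1.01758127  0.66826778] [0.54015161 0.61845204] [0.04114204 0.11792371]
```

Request:
{"method": "apply_moves", "body": {
  "offset": [
    [-0.01,0,0.011],
    [-0.02,0,0.024],
    [-0.026,0,0.036],
    [-0.031,0,0.048],
    [-0.036,0,0.058],
    [-0.039,0,0.066],
    [-0.04,0,0.072],
    [-0.04,0,0.077],
    [-0.04,0,0.077],
    [-0.04,0,0.077]
  ],
  "yaw": [0,0,0,0,0,0,0,0,0,0]
}}

```text
t: 47.23
tcp_pos: [0.5242, -0.2568, 0.041]
tcp_rot: [3.141, -0.0, 0.061]
contact_force: [-0.4, -1.4, 4.8]
opening: 0.0
grip_force: 2.9
```

Request:
{"method": "apply_moves", "body": {
  "offset": [
    [0,0,0.001],
    [0,0,0.002],
    [0,0,0.003],
    [0,0,0.003],
    [0,0,0.003],
    [0,0,0.003],
    [0,0,0.003],
    [0,0,0.003],
    [0,0,0.003],
    [0,0,0.003]
  ],
  "yaw": [0,0,0,0,0,0,0,0,0,0]
}}

```text
t: 48.07
tcp_pos: [0.5243, -0.2569, 0.0407]
tcp_rot: [3.141, 0.001, 0.062]
contact_force: [-8.5, 5.4, 23.7]
opening: 0.0003
grip_force: 12.4
```

Shut. I'll lift clear toward the middle and check both lids.

Request:
{"method": "apply_moves", "body": {
  "offset": [
    [0,0,-0.03],
    [0,0,-0.07],
    [0,0,-0.11],
    [0,0,-0.15],
    [-0.03,-0.03,-0.18],
    [-0.05,-0.07,-0.18],
    [-0.08,-0.1,-0.18],
    [-0.1,-0.14,-0.18],
    [-0.12,-0.18,-0.18],
    [-0.12,-0.2,-0.18]
  ],
  "yaw": [0,0,0,0,0,0,0,0,0,0]
}}

```text
t: 48.9
tcp_pos: [0.3889, -0.0622, 0.2162]
tcp_rot: [-3.14, 0.003, 0.06]
contact_force: [0.5, -0.1, 0.2]
opening: 0.0001
grip_force: 0.0
```

```bash
python3 - <<'E'
from h import *
for n in("scene","top"):
    d=arm.get_image(n);P=cloud(d)
    for k,c,yw in(("green",(.560,-.255),3.4),("orange",(.566,.242),1.2)):
        a=np.radians(yw);D=P[...,:2]-c;u=D[...,0]*np.cos(a)+D[...,1]*np.sin(a);w=-D[...,0]*np.sin(a)+D[...,1]*np.cos(a)
        m=(abs(u)<.05)&(abs(w)<.095)&(P[...,2]>0.005)&(P[...,2]<.06);f=np.polyfit(u[m],P[m][:,2],1);print(n,k,m.sum(),"slope",f[0].round(4),"z0",f[1].round(4))
    if n=="scene": save(d,"s9.png",None,1.5)
E
```

```text
scene green 1335 slope -0.0011 z0 0.0315
scene orange 1339 slope 0.0005 z0 0.0314
top green 2153 slope 0.0003 z0 0.0293
top orange 2126 slope 0.0019 z0 0.0291
```

View pics/s9.png

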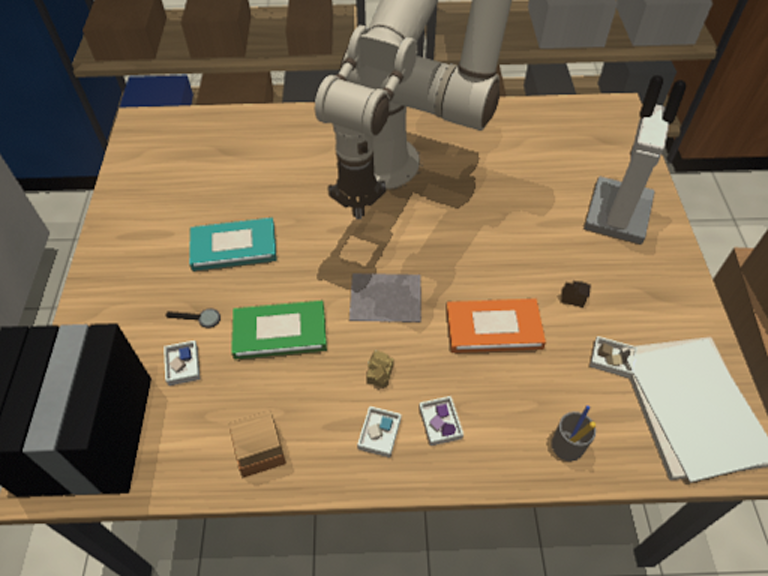

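The green case (280,328) and orange case (495,325) are both shut, with lid slopes of at most 0.002 rad. The lens, pyrite and black mineral haven't moved, and the robot is clear of everything.

```bash
python3 -c "
from rig import arm;print(arm.close_job())"
```

```text
the job is handed in; nothing more can be done
None
```

The job is handed in: all four slabs and one drier per case lie flat in the right cases, both lids measured fully shut and the other specimens were left in place; the hand-in call gave no verdict.

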